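Check cartons into the stockroom bay past the reader

TASK

Aim the reader by its orange bar so that it faces straight up the roller lane and leans 30 degrees forward; only then set each carton in turn on the rollers, long side across, and push it along them until it is wholly inside the blue bay, keeping the reader aimed until the last one is in. When every carton there is is in the bay, stand the reader head upright again, still facing up the lane, and leave the things around undisturbed.

Things in the scene. Friction and masses are not known exactly. Their poses are not given: they have to be found in the camera images.
- bay_mouth (a point): Middle of the bay's open mouth, on the bay floor (50 mm above the table). Its y points up the lane, away from the bay, x across, z up. The blue bay reaches from y = 0 to -240 mm: 90 mm wide inside, walls 45 mm high, far end closed; four cartons fit one behind the other, long sides across. A carton is wholly inside when its centre is beyond y = -24 mm
- load_point (a point): Middle of the upper part of the lane, level with the roller tops (52 mm above the table), 140 mm up the lane from the bay mouth; axes as there. Ten free-turning rollers, 20 mm thick, 22 mm apart, reach from the mouth to 78 mm beyond this point. Rails 104 mm apart inside, 116 outside, tops 15 mm above the rollers; yellow guides narrow the last 60 mm to 90 mm. Upper end open
- hold_bar (a point): Near end, underside of the steel hold-down bar over the bay, 70 mm above the bay floor and 40 mm inside the mouth: 12 mm wide, 8 mm thick, along the bay's middle to the far end, with a cross bridge 30 mm farther in. It stops cartons being put in from above: they must come in along the rollers
- reader_pivot (a point): Point where the reader's swivel axis (vertical) and tilt axis (horizontal) meet, 50 mm above the table, fixed to the round black base (100 mm across), beyond the far end of the bay. Frame fixed to the base: its y points up the lane, parallel with it, z up
- swivel (a joint): Swivel of the reader in rad, counter-clockwise from above; 0 = head faces straight up the lane; range -1.2 to 1.2. Stays where it is left (friction about 0.07 N m)
- tilt (a joint): Tilt of the reader head in rad: 0 = upright, positive = leaning forward (the way its red window faces, over the bay), negative = back; range -0.45 to 1.0. Stays where it is left (friction about 0.2 N m)
- grip_bar (a point): Middle of the orange round grip bar (12 mm thick, 106 mm long, along its x) that runs across the top of the reader head, 145 mm from the tilt axis. The head is a white panel 100 mm wide, 14 mm thick, with its top edge 50 mm short of the bar; two thin rods at 45 mm either side carry the bar, leaving the middle free to be pinched from above
- carton0_mid (a point): closed carton, green with a white band and paper tape along its top, 80 mm (its x) by 48 mm (its y) by 60 mm tall (its z), about 0.16 kg (0.11 to 0.21); this point is its centre. Absent in some runs
- carton1_mid (a point): closed carton, blue with a white band and paper tape along its top, 80 mm (its x) by 48 mm (its y) by 60 mm tall (its z), about 0.16 kg (0.11 to 0.21); this point is its centre. Absent in some runs
- carton2_mid (a point): closed carton, brown cardboard with a red band and paper tape along its top, 80 mm (its x) by 48 mm (its y) by 60 mm tall (its z), about 0.16 kg (0.11 to 0.21); this point is its centre. Absent in some runs
- carton3_mid (a point): closed carton, white with a blue band and paper tape along its top, 80 mm (its x) by 48 mm (its y) by 60 mm tall (its z), about 0.16 kg (0.11 to 0.21); this point is its centre. Absent in some runs
- sanitiser: Bystander: clear bottle with blue cap, 56 mm across, 150 mm tall; origin at its underside
- pill_jar: Bystander: white jar with red cap, 52 mm across, 85 mm tall; origin at its underside
- stapler: Bystander: red and black stapler, 130 mm long (its y), 36 mm wide, 45 mm tall; origin at its underside

How it is judged:
By the outcome, as a careful person would: the job done as asked, in the order asked, and still so for the second after the job is handed in, with the robot touching nothing.
Of carton0, carton1, carton2, carton3 only 3 to 4 are there at a start; the rules pass over those that are not, and their reading is None.
At some moment in a run one of carton0, carton1, carton2, carton3 may be knocked a few centimetres aside while the robot is not near it.
Once in a run the grip may slacken for a moment while it holds something.
It also fails if it takes over 210 s, if anything falls off the work surface, if the arm or the gripper's body presses on something with over 40 N, if the wrist force passes 120 N, or if a joint passes its speed limit or range.

ROBOT

A 6-joint arm with a two-finger parallel gripper is mounted at the origin on the work surface. World frame = base frame: x ahead of the robot, y to its left, z up, the work surface at z = 0. Lengths are in mm, angles in rad, forces in N, time in s.
With the tool pointing down it reaches from about 300 to 775 mm from the base axis. Payload 14.6 kg.
Tool frame: the origin (TCP) lies on the front face of the gripper's body, between the roots of the fingers; the fingertips stand 97 mm ahead of it and the grasp point (between the pads) lies 78 mm ahead of it; z points along the fingers, y is the direction in which the jaws open and shut (so a half turn about z gives the same grasp; the last joint's range is limited). The gripper opens to 94 mm and grips with 3 to 60 N. Pads are 16 mm wide; open, the fingers measure 119 mm over their backs; the gripper's body (75 mm by 177 mm) begins 78 mm behind the grasp point.
Start: joints at [1.125, 0.3, 1.521, -0, 1.321, -0.067], TCP at [203.39, 511.001, 302.646] pointing down, gripper open.
Joint ranges: [-3.03, 3.03], [-0.79, 2.21], [0.23, 2.52], [-1.04, 4.18], [0, 3.07], [-2.55, 2.55]. Speed limits (rad/s): [2.22, 2.22, 2.57, 3.14, 3.14, 3.14].

INTERFACE

Orientations are given as [roll, pitch, yaw] about the fixed x, y, z axes, in that order (R = Rz(yaw) Ry(pitch) Rx(roll)).
In Python, from cell import manip, eyes, finder gives the robot as it stands.
- The arm moves only by the tool drive_tool, never from a script. Its argument "rows" is a list of rows, each an object with "offset": the shift along the tool's x, y, z in mm, a list of three; "spin": the turn about the tool's z in degrees; "jaw": the finger opening in mm, from 0 to 94. In form: [{"offset": [dx, dy, dz], "spin": spin, "jaw": jaw}, ...]. A call has 1 to 20 rows; each row shifts and turns the commanded pose from where the row before left it, along the tool's axes as they then stand; what a row does not reach is not made up. A row lasts 1/10 s, in which the tool goes at most 50 mm and 8.59 degrees, less where a joint would pass 70% of its speed; a pose out of reach is approached as far as the arm can. A call is refused whole if a number of a shift passes 50 or a number of a turn 8.59, either way. A call with a gripper value outside its range is refused whole. The fingers move at their own pace and stop on an object; "force" is the grip in N (left out, the last holds). Time passes only in rows, so rows that do not move let the fingers close. It gives the time, the measured TCP pose, the force and the opening at its end, in the units of the state.
- manip.read_state(): the state, without advancing time (a new reading comes with each control period).
- eyes.camera(name): name is "scene" or "top"; returns a dict with "color" (480x640x3 uint8, blue, green, red), "depth" (480x640 float32, mm along the optical axis (not along the pixel's ray), 0 where there is no reading), "vfov" (degrees; the focal length in pixels is half the picture's height over the tangent of half this angle, whatever the lens; pixels are square), "cx", "cy" (the principal point, pixels), "rvec" (rotation vector, rad) and "tvec" (3), from world to camera coordinates, as OpenCV has them. Camera axes: x right, y down, z forward; pixel columns grow to the right and rows downward; lengths in mm; the calibration is good to about 2 mm. A picture is of the moment at which its call begins.
- manip.sign_off(): hands the job in, once; it reports no verdict.
Trained networks look in the newest picture that a camera, given by its name, has taken for a name from the list of things; names that differ only in an ending like _2 or _b are one class to them, and where a whole thing is asked for, a point or a joint stands for the part that bears it (a point fixed in the world has none). Each returns a list of dicts, best first, with "p" (0 to 1); they miss things now and then, are a little off and sometimes report something else, mostly with a low value. They report only what shows in the picture. A call takes as long as a camera call.
- finder.find_in(camera, target): "uv" ([column, row] in pixels, amid what is visible of it).
The state is a dict: "clock": time; "joints": joint angles; "qd": joint speeds; "effort": joint torques, N m; "eef_pos": TCP position; "eef_rot": TCP orientation; "wrist_force": force on the tool from outside, world axes, zero at the start; "moment": the same for the moment, N m; "finger_gap": finger opening in mm.
Only numpy, scipy, OpenCV 4.12 (cv2) and the standard library are available. Lean on these libraries where they do the work, as an engineer would, in place of code of your own. Each camera call takes 0.05 s, during which the arm holds its last target. There are 200 camera calls.

## Working session

There is one attempt and no reset: what is moved stays moved. The work goes in short steps, Python scripts to look and compute and a tool call to move; the robot and the scene stay as the last step left them, time stands still between calls to the robot, and variables do not carry over. Pictures are saved under pics/ and viewed, about 12 in all and at most 16, crops included, and the job is handed in when it is done.

Besides the shell and the picture viewer there is one more tool, called after "Emit:" by a JSON object that holds its "fn" and its "kwargs". drive_tool: Moves the arm, as the interface text tells. Its arguments: {"type":"object","properties":{"rows":{"type":"array","items":{"type":"object","properties":{"offset":{"type":"array","items":{"type":"number"}},"spin":{"type":"number"},"jaw":{"type":"number"}}}},"force":{"type":"number"}},"required":["rows"]}

```bash
mkdir -p pics; ls; cat > h.py <<'E'
import numpy as np,cv2
from cell import manip,eyes,finder
def shot(n,save=None):
    c=eyes.camera(n)
    if save: cv2.imwrite('pics/'+save,c['color'])
    return c
def cal(c):
    f=240/np.tan(np.radians(c['vfov'])/2); R=cv2.Rodrigues(np.array(c['rvec'],float))[0]; t=np.array(c['tvec'],float).ravel()
    return f,R,t
def cloud(c):
    f,R,t=cal(c); d=c['depth']; v,u=np.mgrid[0:480,0:640]
    P=np.stack([(u-c['cx'])/f*d,(v-c['cy'])/f*d,d],-1)
    W=(P-t)@R; W[d==0]=np.nan
    return W
def proj(c,p):
    f,R,t=cal(c); q=R@np.array(p,float)+t
    return f*q[0]/q[2]+c['cx'],f*q[1]/q[2]+c['cy']
E
python3 - <<'E'
from h import *
for n in('scene','top'):
    c=shot(n,n+'0.png'); W=cloud(c); f,R,t=cal(c); print(n,f,-R.T@t)
    for g in['carton0_mid','carton1_mid','carton2_mid','carton3_mid','grip_bar','reader_pivot','sanitiser','pill_jar','stapler','load_point','bay_mouth','hold_bar']:
        try:
            for r in finder.find_in(n,g)[:2]:
                u,v=map(int,r['uv']); print(g,round(r['p'],2),u,v,np.round(W[v,u]))
        except Exception as e: print(g,e)
print(manip.read_state())
E
```

```text
pics
scene 521.457225409475 [ 967.74735606 -400.42519495  918.4293026 ]
carton0_mid 0.59 413 169 [581. 294.  61.]
carton0_mid 0.44 202 361 [ 584. -303.   71.]
carton1_mid 0.56 206 255 [ 415. -156.   58.]
carton2_mid 0.89 366 134 [429. 315.  53.]
carton3_mid 0.87 306 191 [450.  91.  62.]
grip_bar 0.89 188 350 [ 586. -315.  143.]
reader_pivot 0.97 201 359 [ 587. -304.   88.]
sanitiser 0.63 438 267 [776. 105.  94.]
pill_jar 0.67 382 311 [754. -30.  84.]
stapler 0.62 458 226 [736. 245.  43.]
stapler 0.23 381 310 [751. -29.  83.]
load_point 0.58 301 249 [577. -51. 127.]
bay_mouth 0.72 304 250 [582. -49. 126.]
hold_bar 0.55 367 134 [435. 312.  59.]
top 577.9648516951918 [ 511.9227736     3.99055965 1245.21134036]
carton0_mid 0.74 178 261 [564. 304.  63.]
carton1_mid 0.74 399 335 [ 406. -146.   60.]
carton2_mid 0.91 168 324 [435. 325.  59.]
carton3_mid 0.89 274 326 [428. 108.  62.]
carton3_mid 0.18 330 175 [732. -11.  87.]
grip_bar 0.83 484 246 [ 580. -304.  130.]
reader_pivot 0.71 473 250 [ 575. -295.   84.]
sanitiser 0.77 262 162 [755. 123. 116.]
sanitiser 0.66 482 244 [ 583. -299.  136.]
[... 152 characters left out ...]
  50.]
hold_bar 0.68 323 263 [555.   6.  43.]
{'clock': 1.3, 'joints': array([ 1.12538248e+00,  2.99854913e-01,  1.52099145e+00,  2.52368112e-06,
        1.32069627e+00, -6.66125811e-02]), 'qd': array([-0.0008312 , -0.00226949, -0.00064694, -0.0003091 ,  0.00055076,
        0.00109463]), 'effort': array([ 1.70435917e-03, -5.31662643e+01, -3.52935719e+01,  7.09852972e-02,
        2.10793008e-02, -8.65186757e-05]), 'eef_pos': array([203.39858159, 510.99783003, 302.67394599]), 'eef_rot': array([3.14154258e+00, 8.90048977e-07, 2.76279076e+00]), 'wrist_force': array([ 0.02367955,  0.55943243, -0.02384526]), 'moment': array([-0.04855832,  0.04075083,  0.01339162]), 'finger_gap': 93.85835126151618}
```

View pics/scene0.png

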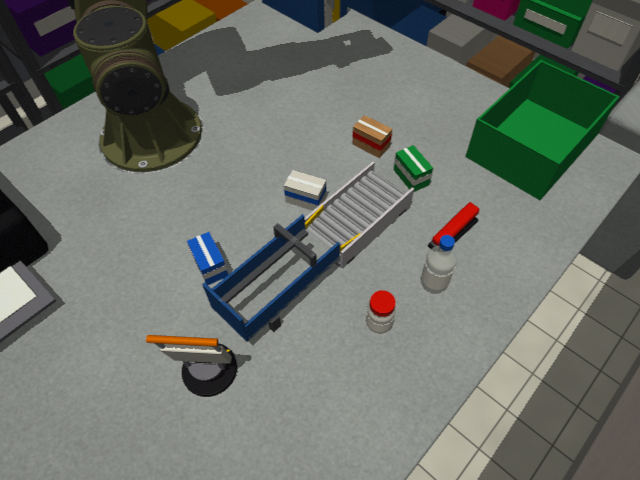

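View pics/top0.png

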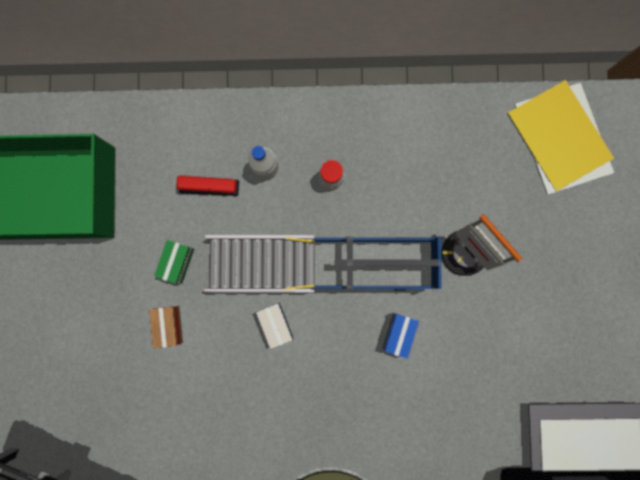

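The pictures show four cartons: green (172,262 in the top view), brown (166,327), white (273,326) and blue (401,336). The lane runs along world y with its mouth near column 315. The reader is swivelled and leaning back, with its bar running from (482,217) to (520,260). Next I measure these precisely.

```bash
cat >> h.py <<'E'
HSV={'green':((45,80,40),(80,255,255)),'blue':((105,120,40),(130,255,255)),'orange':((5,180,120),(16,255,255))}
def mask(c,name):
    lo,hi=HSV[name]; return cv2.inRange(cv2.cvtColor(c['color'],cv2.COLOR_BGR2HSV),lo,hi)>0
def cartons(zmin=50,zmax=72):
    """carton tops found in top depth: centre, angle of long side"""
    c=shot('top'); W=cloud(c); X,Y,Z=W[...,0],W[...,1],W[...,2]
    m=(Z>zmin)&(Z<zmax)&(X>300)&(X<640)&(Y>-260)&(Y<400)
    k,l=cv2.connectedComponents(m.astype(np.uint8)); out=[]
    for i in range(1,k):
        q=l==i
        if q.sum()<250: continue
        r=cv2.minAreaRect(W[q][:,:2].astype(np.float32)); b=cv2.boxPoints(r)
        e=max((b[1]-b[0],b[2]-b[1]),key=np.linalg.norm)
        out.append((np.round(r[0],1),np.round(sorted(r[1]),1),round(float(np.degrees(np.arctan2(e[1],e[0]))%180),1),round(float(np.median(W[q][:,2])),1),int(q.sum()),np.round(c['color'][q].mean(0))))
    return out
def barpts():
    res=[]
    for n in('top','scene'):
        c=shot(n); W=cloud(c); m=mask(c,'orange')&(W[...,2]>80)&(W[...,1]<-100)
        P=W[m]; P=P[~np.isnan(P).any(1)]
        if len(P)<20: print(n,'few',len(P)); continue
        ctr=np.median(P,0); P=P[np.linalg.norm(P-ctr,axis=1)<70]
        mu=P.mean(0); d=np.linalg.svd(P-mu)[2][0] if len(P)<3000 else None
        s=(P-mu)@d; mid=mu+d*(s.max()+s.min())/2
        if d[0]<0:d=-d
        cam=-cal(c)[1].T@cal(c)[2]; v=mid-cam; v/=np.linalg.norm(v)
        v=v-d*(v@d); print(n,'bar mid (axis)',np.round(mid+5*v,1),'dir',np.round(d,3),'ang',round(float(np.degrees(np.arctan2(d[1],d[0]))),2),'len',round(float(np.ptp(s)),1),len(P))
E
python3 - <<'E'
from h import *
for o in cartons(): print(*o)
barpts()
for n in('top','scene'):
    c=shot(n); W=cloud(c); X,Y,Z=W[...,0],W[...,1],W[...,2]
    # bay walls + rails
    for nm,m in (('walls',(Z>86)&(Z<102)&mask(c,'blue')&(X>480)&(X<640)&(Y>-260)&(Y<50)),('rails',(Z>61)&(Z<74)&(X>490)&(X<640)&(Y>30)&(Y<245)),('base',(Z>8)&(Z<60)&(X>500)&(X<660)&(Y>-350)&(Y<-232)),('hold',(Z>115)&(Z<150)&(X>480)&(X<640)&(Y>-220)&(Y<50))):
        P=W[m]
        if len(P)<10: print(n,nm,len(P)); continue
        r=cv2.minAreaRect(P[:,:2].astype(np.float32)); print(n,nm,len(P),np.round(P.min(0)),np.round(P.max(0)),'rect',np.round(r[0],1),np.round(r[1],1),round(r[2],1),'zmed',np.median(P[:,2]))
    P=W[(Z>86)&(Z<102)&(Y>-200)&(Y<0)&(X>480)&(X<640)]
    for s in(-1,1):
        mid=np.median(W[(Z>61)&(Z<102)&(Y>-200)&(Y<220)&(X>490)&(X<640)][:,0]) 
        for zr,yr in(((86,102),(-210,10)),((61,74),(60,230))):
            Q=W[(Z>zr[0])&(Z<zr[1])&(Y>yr[0])&(Y<yr[1])&(X>480)&(X<640)]; Q=Q[(Q[:,0]-558)*s>25]
            if len(Q)>10: p=np.polyfit(Q[:,1],Q[:,0],1); print(n,s,zr,'x at y=0',p[1].round(1),'slope deg',np.degrees(p[0]).round(2),'y',Q[:,1].min().round(1),Q[:,1].max().round(1),len(Q))
E
```

```text
[556.4 103.9] [115.1 290.1] 89.0 55.4 1651 [143. 149. 153.]
[563.8 319.3] [49.4 80. ] 160.9 58.5 925 [ 90. 137.  78.]
[ 580.  -136.5] [ 34.8 161.1] 88.9 52.6 266 [78. 74. 69.]
[428.7 108.2] [48.6 80.1] 20.9 58.8 939 [181. 192. 196.]
[429.3 336.6] [50.1 80.1] 6.3 58.5 949 [ 96. 127. 158.]
[ 404.6 -151.5] [49.2 79.9] 160.8 59.0 958 [175. 115.  82.]
top bar mid (axis) [ 591.2 -316.7  192.3] dir [ 0.777  0.629 -0.009] ang 38.97 len 101.4 249
scene bar mid (axis) [ 590.7 -316.3  191.6] dir [0.777 0.63  0.001] ang 39.05 len 104.8 523
top walls 494 [ 501. -218.   86.] [604.  22. 100.] rect [552.2 -97.5] [238.6 100. ] 89.1 zmed 93.68185920105373
top rails 713 [498.  31.  61.] [616. 245.  72.] rect [557.1 138. ] [215.4 115. ] 89.1 zmed 65.87605411518422
top base 961 [ 526. -334.    8.] [ 620. -248.   60.] rect [ 564.1 -281.5] [98.9 61.5] 36.4 zmed 13.753701754570079
top hold 1164 [ 501. -220.  115.] [604. -17. 133.] rect [ 552.5 -119.1] [203.4 100.7] 89.1 zmed 126.82703574917099
top -1 (86, 102) x at y=0 505.8 slope deg 0.9 y -209.9 8.7 314
top -1 (61, 74) x at y=0 501.2 slope deg 0.35 y 61.5
[... 154 characters left out ...]
499. -223.   86.] [606.  24. 102.] rect [552.3 -99.2] [246.5 103.6] 88.9 zmed 92.54738520715586
scene rails 713 [495.  30.  61.] [617. 245.  70.] rect [556.  137.4] [216.  119.7] 89.3 zmed 65.0787392153538
scene base 1513 [ 533. -346.    8.] [ 624. -248.   60.] rect [ 582.6 -299.6] [97.7 81.7] 74.0 zmed 11.97543959209417
scene hold 1344 [ 499. -220.  115.] [605. -15. 132.] rect [ 552.1 -117.8] [205.  103.7] 89.4 zmed 126.16413051280769
scene -1 (86, 102) x at y=0 507.1 slope deg 1.13 y -207.6 9.5 470
scene -1 (61, 74) x at y=0 501.1 slope deg 0.58 y 60.4 229.8 249
scene 1 (86, 102) x at y=0 602.8 slope deg 1.13 y -208.9 10.0 513
scene 1 (61, 74) x at y=0 607.3 slope deg 1.75 y 60.1 229.1 261
```

```bash
cat >> h.py <<'E'
from scipy.optimize import least_squares
PHI=np.radians(88.9)  # lane direction
def lane(x,y,z=0): # lane coords (mouth frame) -> world
    o=np.array([554.9,25.]); ey=np.array([np.cos(PHI),np.sin(PHI)]); ex=np.array([ey[1],-ey[0]])
    return np.array([*(o+x*ex+y*ey),z])
def unlane(p):
    o=np.array([554.9,25.]); ey=np.array([np.cos(PHI),np.sin(PHI)]); ex=np.array([ey[1],-ey[0]]); d=np.array(p[:2])-o
    return np.round([d@ex,d@ey],1)
def go(tgt,yaw_deg=None):
    """grasp-point target -> tool-frame shift from now, and spin (degrees, shift is in axes before the spin)"""
    s=manip.read_state(); psi=s['eef_rot'][2]; R=np.array([[np.cos(psi),np.sin(psi),0],[np.sin(psi),-np.cos(psi),0],[0,0,-1]])
    d=np.array(tgt,float)+[0,0,78]-s['eef_pos']; sp=None if yaw_deg is None else round(-(yaw_deg-np.degrees(psi)+180)%360-180,2)
    if yaw_deg is not None: sp=-(((yaw_deg-np.degrees(psi))+180)%360-180)
    print('t',s['clock'],'tcp',s['eef_pos'].round(1),'yaw',np.degrees(psi).round(2),'tilt',s['eef_rot'][:2].round(3),'gap',round(s['finger_gap'],1),'F',s['wrist_force'].round(1)); print('shift',(R.T@d).round(1),'spin',sp)
E
python3 - <<'E'
from h import *
Q=[]
for n in('top','scene'):
    c=shot(n); W=cloud(c); Z=W[...,2]; hsv=cv2.cvtColor(c['color'],cv2.COLOR_BGR2HSV)
    m=(hsv[...,2]<70)&(Z>6)&(Z<30)&(W[...,0]>500)&(W[...,0]<650)&(W[...,1]>-370)&(W[...,1]<-230)
    P=W[m]; h=cv2.convexHull(P[:,:2].astype(np.float32))[:,0]; print(n,m.sum(),np.percentile(P[:,2],[5,50,95]).round(1),cv2.minEnclosingCircle(h))
    f=lambda p:np.hypot(h[:,0]-p[0],h[:,1]-p[1])-50
    r=least_squares(f,[572,-295],loss='soft_l1',f_scale=1.5); print(r.x.round(1),f(r.x).round(1))
E
```

```text
top 565 [ 7.3 10.8 14.6] ((573.7377319335938, -295.2809143066406), 49.30862808227539)
[ 575.8 -296.8] [-2.4 -2.6 -0.8 -0.4 -0.3 -0.2 -0.2 -0.5 -0.3  0.4  0.3  0.7  0.9  0.2
  0.2  0.4 -0.2 -2.1 -1.8 -0.8 -1.4 -1.2 -0.5 -2.  -3.3]
scene 1020 [ 7.4 10.4 13.1] ((575.2836303710938, -296.9509582519531), 49.656211853027344)
[ 574.7 -296.8] [-0.5 -0.7 -0.4 -0.3 -0.4 -0.5 -0.8 -0.9 -1.3 -1.3 -1.  -1.2 -1.1 -0.7
 -2.6 -2.1 -1.7 -2.4 -2.3 -1.6 -1.5 -1.3 -1.  -0.2 -0.  -0.   0.1  0.
  0.2 -0.3 -0.5 -0.3 -0.5 -0.5]
```

Emit:
{"fn": "drive_tool", "kwargs": {"rows": [{"offset": [0,0,-4],"spin": 8.5},{"offset": [0,0,-4],"spin": 8.5},{"offset": [0,0,-4],"spin": 8.5},{"offset": [0,0,-4],"spin": 8.5},{"offset": [0,0,-4],"spin": 8.5},{"offset": [0,0,-4],"spin": 8.5},{"offset": [0,0,-4],"spin": 8.5},{"offset": [0,0,-4],"spin": 8.5},{"offset": [0,0,-4],"spin": 8.5},{"offset": [0,0,-4],"spin": 8.5},{"offset": [0,0,0],"spin": 8.5},{"offset": [0,0,0],"spin": 8.5},{"offset": [0,0,0],"spin": 8.5},{"offset": [0,0,0],"spin": 8.5}]}}

```text
validation failed for argument at $.ro...
```

```bash
python3 -c "
from h import *
go([591,-316.5,240],39)"
```

```text
t 1.65 tcp [203.4 511.  302.7] yaw 158.29 tilt [ 3.142 -0.   ] gap 93.7 F [-0.5 -0.3  0.6]
shift [-666.2 -625.5  -15.3] spin 119.29413561073454
```

Emit:
{"fn": "drive_tool", "kwargs": {"rows": [{"offset": [0,0,-4],"spin": 8.5,"jaw": 94},{"offset": [0,0,-4],"spin": 8.5,"jaw": 94},{"offset": [0,0,-4],"spin": 8.5,"jaw": 94},{"offset": [0,0,-4],"spin": 8.5,"jaw": 94},{"offset": [0,0,-4],"spin": 8.5,"jaw": 94},{"offset": [0,0,-4],"spin": 8.5,"jaw": 94},{"offset": [0,0,-4],"spin": 8.5,"jaw": 94},{"offset": [0,0,-4],"spin": 8.5,"jaw": 94},{"offset": [0,0,-4],"spin": 8.5,"jaw": 94},{"offset": [0,0,-4],"spin": 8.5,"jaw": 94},{"offset": [0,0,0],"spin": 8.5,"jaw": 94},{"offset": [0,0,0],"spin": 8.5,"jaw": 94},{"offset": [0,0,0],"spin": 8.5,"jaw": 94},{"offset": [0,0,0],"spin": 8.5,"jaw": 94}]}}

```text
clock: 3.05
eef_pos: [203.4, 511.0, 342.6]
eef_rot: [3.142, -0.0, 0.68]
wrist_force: [-0.6, -0.4, -0.5]
finger_gap: 93.9
```

```bash
python3 -c "
from h import *
go([591,-316.5,240],39)"
```

```text
t 3.05 tcp [203.4 511.  342.6] yaw 38.95 tilt [ 3.142 -0.   ] gap 93.9 F [-0.6 -0.4 -0.5]
shift [-218.7  887.2   24.6] spin -0.053761360524475776
```

Emit:
{"fn": "drive_tool", "kwargs": {"rows": [{"offset": [-11,44,0],"spin": 0,"jaw": 94},{"offset": [-11,44,0],"spin": 0,"jaw": 94},{"offset": [-11,44,0],"spin": 0,"jaw": 94},{"offset": [-11,44,0],"spin": 0,"jaw": 94},{"offset": [-11,44,0],"spin": 0,"jaw": 94},{"offset": [-11,44,0],"spin": 0,"jaw": 94},{"offset": [-11,44,0],"spin": 0,"jaw": 94},{"offset": [-11,44,0],"spin": 0,"jaw": 94},{"offset": [-11,44,0],"spin": 0,"jaw": 94},{"offset": [-11,44,0],"spin": 0,"jaw": 94},{"offset": [-11,44,0],"spin": 0,"jaw": 94},{"offset": [-11,44,0],"spin": 0,"jaw": 94},{"offset": [-11,44,0],"spin": 0,"jaw": 94},{"offset": [-11,44,0],"spin": 0,"jaw": 94},{"offset": [-11,44,0],"spin": 0,"jaw": 94},{"offset": [-11,44,0],"spin": 0,"jaw": 94},{"offset": [-11,44,0],"spin": 0,"jaw": 94},{"offset": [-11,44,0],"spin": 0,"jaw": 94},{"offset": [-10,44,0],"spin": 0,"jaw": 94},{"offset": [-10,44,0],"spin": 0,"jaw": 94}]}}

```text
clock: 5.05
eef_pos: [592.5, -309.9, 342.6]
eef_rot: [3.141, -0.0, 0.686]
wrist_force: [1.1, 1.2, 0.2]
finger_gap: 94.2
```

```bash
python3 -c "
from h import *
go([591,-316.5,193],39)"
```

```text
t 5.05 tcp [ 592.5 -309.9  342.6] yaw 39.29 tilt [ 3.141 -0.   ] gap 94.2 F [1.1 1.2 0.2]
shift [-5.4  4.2 71.6] spin 0.2895687229912767
```

Emit:
{"fn": "drive_tool", "kwargs": {"rows": [{"offset": [-5.4,4.2,20],"spin": 0,"jaw": 60},{"offset": [0,0,25],"spin": 0.3,"jaw": 50},{"offset": [0,0,26],"spin": 0,"jaw": 50},{"offset": [0,0,0],"spin": 0,"jaw": 40},{"offset": [0,0,0],"spin": 0,"jaw": 30},{"offset": [0,0,0],"spin": 0,"jaw": 20},{"offset": [0,0,0],"spin": 0,"jaw": 12},{"offset": [0,0,0],"spin": 0,"jaw": 8},{"offset": [0,0,0],"spin": 0,"jaw": 8},{"offset": [0,0,0],"spin": 0,"jaw": 8},{"offset": [0,0,0],"spin": 0,"jaw": 8}], "force": 20}}

```text
clock: 6.15
eef_pos: [590.6, -314.9, 271.9]
eef_rot: [3.141, -0.0, 0.681]
wrist_force: [-0.1, -1.6, -1.0]
finger_gap: 11.2
```

```bash
cat > arc.py <<'E'
from h import *
import sys
# plan from current bar pose to swivel/tilt goal about pivot, print rows in tool axes (pinch rotates with swivel)
def arc(s1,q1,n,piv=(574.5,-296.5,50),L=145,s0=None,q0=None):
    st=manip.read_state(); psi=st['eef_rot'][2]; p=st['eef_pos']-[0,0,78]; piv=np.array(piv)
    f=lambda s,q:piv+L*np.array([np.sin(q)*np.cos(PHI+s),np.sin(q)*np.sin(PHI+s),np.cos(q)])
    if s0 is None:s0=psi-(PHI-np.pi/2)
    if q0 is None:q0=np.arcsin((p-piv)[:2]@[np.cos(PHI+s0),np.sin(PHI+s0)]/L)
    print('tcp-78',p.round(1),'s0',np.degrees(s0).round(2),'q0',np.degrees(q0).round(2),'model err',(p-f(s0,q0)).round(1),'gap',st['finger_gap'],'F',st['wrist_force'].round(1))
    for i in range(n):
        a,b=i/n,(i+1)/n; sa=s0+a*(s1-s0); sb=s0+b*(s1-s0); d=f(sb,q0+b*(q1-q0))-f(sa,q0+a*(q1-q0))
        ps=psi+sa-s0; R=np.array([[np.cos(ps),np.sin(ps),0],[np.sin(ps),-np.cos(ps),0],[0,0,-1]])
        print((R.T@d).round(1),'spin',-np.degrees(sb-sa).round(2))
    print('final',f(s1,q1).round(1))
E
python3 - <<'E'
from arc import *
barpts(); arc(0,0,8); 
E
```

```text
top bar mid (axis) [ 626.  -285.7  192.9] dir [0.642 0.749 0.161] ang 49.41 len 10.2 25
scene bar mid (axis) [ 589.6 -315.2  192. ] dir [0.772 0.636 0.   ] ang 39.51 len 105.4 290
tcp-78 [ 590.6 -314.9  193.9] s0 40.09 q0 -9.68 model err [0.7 0.6 0.9] gap 11.381651107234594 F [ 0.9 -0.9  1.4]
[-1.9 -3.1 -0.5] spin 5.01
[-1.6 -3.1 -0.4] spin 5.01
[-1.3 -3.1 -0.4] spin 5.01
[-1.1 -3.1 -0.3] spin 5.01
[-0.8 -3.1 -0.2] spin 5.01
[-0.5 -3.1 -0.2] spin 5.01
[-0.3 -3.1 -0.1] spin 5.01
[-0.  -3.1 -0. ] spin 5.01
final [ 574.5 -296.5  195. ]
```

Emit:
{"fn": "drive_tool", "kwargs": {"rows": [{"offset": [-1,-1.5,-0.3],"spin": 2.5,"jaw": 8},{"offset": [-0.9,-1.6,-0.2],"spin": 2.5,"jaw": 8},{"offset": [-0.8,-1.5,-0.2],"spin": 2.5,"jaw": 8},{"offset": [-0.8,-1.6,-0.2],"spin": 2.5,"jaw": 8},{"offset": [-0.7,-1.5,-0.2],"spin": 2.5,"jaw": 8},{"offset": [-0.6,-1.6,-0.2],"spin": 2.5,"jaw": 8},{"offset": [-0.6,-1.5,-0.2],"spin": 2.5,"jaw": 8},{"offset": [-0.5,-1.6,-0.1],"spin": 2.5,"jaw": 8},{"offset": [-0.4,-1.5,-0.1],"spin": 2.5,"jaw": 8},{"offset": [-0.4,-1.6,-0.1],"spin": 2.5,"jaw": 8},{"offset": [-0.3,-1.5,-0.1],"spin": 2.5,"jaw": 8},{"offset": [-0.2,-1.6,-0.1],"spin": 2.5,"jaw": 8},{"offset": [-0.2,-1.5,0],"spin": 2.5,"jaw": 8},{"offset": [-0.1,-1.6,0],"spin": 2.5,"jaw": 8},{"offset": [0,-1.5,0],"spin": 2.5,"jaw": 8},{"offset": [0,-1.6,0],"spin": 2.6,"jaw": 8}]}}

```text
clock: 7.85
eef_pos: [575.5, -295.8, 274.2]
eef_rot: [3.14, -0.001, -0.021]
wrist_force: [0.5, -2.8, 2.5]
finger_gap: 11.5
```

```bash
python3 - <<'E'
from arc import *
barpts(); arc(0,np.radians(30),10); 
E
```

```text
top few 17
scene bar mid (axis) [ 596.3 -295.8  194.5] dir [ 1.    -0.02  -0.015] ang -1.13 len 62.2 209
tcp-78 [ 575.5 -295.6  196.1] s0 -0.05 q0 0.37 model err [ 1.  -0.   1.1] gap 11.390662049600532 F [ 0.5 -2.7  3.3]
[-0.  -7.5  0.2] spin -0.0
[-0.  -7.5  0.6] spin -0.0
[-0.  -7.4  1. ] spin -0.0
[-0.  -7.4  1.4] spin -0.0
[-0.  -7.3  1.8] spin -0.0
[-0.  -7.2  2.2] spin -0.0
[-0.  -7.1  2.5] spin -0.0
[-0.  -6.9  2.9] spin -0.0
[-0.  -6.8  3.2] spin -0.0
[-0.  -6.6  3.6] spin -0.0
final [ 575.9 -224.   175.6]
```

Emit:
{"fn": "drive_tool", "kwargs": {"rows": [{"offset": [0,-7.5,0.2],"spin": 0,"jaw": 8},{"offset": [0,-7.5,0.6],"spin": 0,"jaw": 8},{"offset": [0,-7.4,1.0],"spin": 0,"jaw": 8},{"offset": [0,-7.4,1.4],"spin": 0,"jaw": 8},{"offset": [0,-7.3,1.8],"spin": 0,"jaw": 8},{"offset": [0,-7.2,2.2],"spin": 0,"jaw": 8},{"offset": [0,-7.1,2.5],"spin": 0,"jaw": 8},{"offset": [0,-6.9,2.9],"spin": 0,"jaw": 8},{"offset": [0,-6.8,3.2],"spin": 0,"jaw": 8},{"offset": [0,-6.6,3.6],"spin": 0,"jaw": 8},{"offset": [0,0,0],"spin": 0,"jaw": 8},{"offset": [0,0,0],"spin": 0,"jaw": 8}]}}

```text
clock: 9.15
eef_pos: [577.0, -223.3, 254.0]
eef_rot: [-3.141, 0.0, -0.019]
wrist_force: [1.3, 1.8, 0.0]
finger_gap: 11.2
```

```bash
python3 - <<'E'
from arc import *
barpts(); arc(0,np.radians(30),1); 
E
```

```text
top few 0
scene bar mid (axis) [ 599.8 -223.3  174.6] dir [ 0.999 -0.03  -0.022] ang -1.72 len 55.9 151
tcp-78 [ 577.  -223.6  176.2] s0 -0.0 q0 30.2 model err [ 1.1 -0.   0.9] gap 11.16535768163776 F [0.1 2.6 1.2]
[-0.   0.4 -0.3] spin -0.0
final [ 575.9 -224.   175.6]
```

Emit:
{"fn": "drive_tool", "kwargs": {"rows": [{"offset": [0,0,0],"spin": 0,"jaw": 20},{"offset": [0,0,0],"spin": 0,"jaw": 40},{"offset": [0,0,0],"spin": 0,"jaw": 40},{"offset": [0,0,-30],"spin": 0,"jaw": 40},{"offset": [0,0,-40],"spin": 0,"jaw": 60},{"offset": [-45,0,-5],"spin": 0,"jaw": 94},{"offset": [-45,0,0],"spin": 0,"jaw": 94},{"offset": [-45,0,0],"spin": 0,"jaw": 94},{"offset": [-45,0,0],"spin": 0,"jaw": 94}]}}

```text
clock: 10.15
eef_pos: [395.2, -220.0, 329.1]
eef_rot: [3.141, -0.0, -0.019]
wrist_force: [0.0, 0.0, 0.6]
finger_gap: 76.2
```

```bash
cat >> h.py <<'E'
def panel():
    """head tilt/swivel from bar (bar position vs pivot) and from panel plane"""
    barpts()
    for n in('top','scene'):
        c=shot(n); W=cloud(c); hsv=cv2.cvtColor(c['color'],cv2.COLOR_BGR2HSV)
        m=(hsv[...,1]<60)&(hsv[...,2]>110)&(W[...,2]>70)&(W[...,2]<155)&(abs(W[...,0]-575)<70)&(W[...,1]<-235)&(W[...,1]>-350)
        P=W[m]
        if len(P)<60: print(n,'panel',len(P)); continue
        best=None; g=np.random.default_rng(0)
        for _ in range(300):
            a=P[g.choice(len(P),3,False)]; v=np.cross(a[1]-a[0],a[2]-a[0]); l=np.linalg.norm(v)
            if l<300: continue
            v/=l; i=abs((P-a[0])@v)<1.5
            if best is None or i.sum()>best.sum(): best=i
        Q=P[best]; v=np.linalg.svd(Q-Q.mean(0))[2][2]; v*=np.sign(v[1])
        print(n,'panel n',best.sum(),len(P),v.round(3),'tilt',np.degrees(np.arcsin(-v[2])).round(1),'swivel',(np.degrees(np.arctan2(v[1],v[0]))-88.9).round(1))
E
python3 - <<'E'
from h import *
panel()
for o in cartons(): print(*o)
E
```

```text
top bar mid (axis) [ 574.5 -224.5  174.8] dir [ 1.    -0.008  0.002] ang -0.44 len 99.8 290
scene bar mid (axis) [ 574.8 -223.6  174.5] dir [ 1.    -0.012  0.006] ang -0.66 len 106.6 398
top panel n 581 890 [ 0.009  0.858 -0.513] tilt 30.9 swivel 0.5
scene panel n 1414 1933 [ 0.009  0.865 -0.502] tilt 30.2 swivel 0.5
[560.6 103.4] [107.  289.4] 89.1 52.8 1328 [146. 151. 154.]
[563.8 319.7] [49.3 80.3] 160.5 58.6 927 [ 95. 144.  83.]
[ 580.9 -136.4] [ 34.8 161.5] 88.1 52.6 283 [79. 75. 70.]
[520.1 137.2] [ 41.1 224.7] 89.1 65.2 464 [157. 169. 175.]
[428.8 108.1] [48.2 80.1] 20.9 58.9 936 [191. 202. 206.]
[429.4 336.6] [49.8 80. ] 5.3 58.5 954 [102. 134. 167.]
[ 404.7 -151.5] [49.  79.9] 161.1 59.0 957 [153. 101.  72.]
```

```bash
python3 -c "
from h import *
go([404.7,-151.5,36],-18.9);print(lane(0,140,89))"
```

```text
t 10.4 tcp [ 397.5 -220.5  329.7] yaw -1.13 tilt [ 3.141e+00 -1.000e-03] gap 93.2 F [-0.3  0.  -0.9]
shift [  5.9 -69.1 215.7] spin 17.77258242015435
[557.58764194 164.9741997   89.        ]
```

Emit:
{"fn": "drive_tool", "kwargs": {"rows": [{"offset": [3,-35,20],"spin": 0,"jaw": 94},{"offset": [2.9,-34.1,20],"spin": 0,"jaw": 94},{"offset": [0,0,35],"spin": 8.5,"jaw": 94},{"offset": [0,0,35],"spin": 8.5,"jaw": 94},{"offset": [0,0,35],"spin": 0.8,"jaw": 94},{"offset": [0,0,35],"spin": 0,"jaw": 94},{"offset": [0,0,35.7],"spin": 0,"jaw": 94},{"offset": [0,0,0],"spin": 0,"jaw": 94},{"offset": [0,0,0],"spin": 0,"jaw": 70},{"offset": [0,0,0],"spin": 0,"jaw": 55},{"offset": [0,0,0],"spin": 0,"jaw": 42},{"offset": [0,0,0],"spin": 0,"jaw": 42},{"offset": [0,0,0],"spin": 0,"jaw": 42},{"offset": [0,0,0],"spin": 0,"jaw": 42},{"offset": [0,0,0],"spin": 0,"jaw": 42}], "force": 25}}

```text
clock: 11.9
eef_pos: [404.3, -151.3, 113.8]
eef_rot: [3.142, -0.0, -0.33]
wrist_force: [-1.3, 1.1, 5.6]
finger_gap: 48.0
```

Emit:
{"fn": "drive_tool", "kwargs": {"rows": [{"offset": [0,0,-20],"spin": 0,"jaw": 42},{"offset": [0,0,-30],"spin": 0,"jaw": 42},{"offset": [0,0,-30],"spin": -8.5,"jaw": 42},{"offset": [0,0,-20],"spin": -8.5,"jaw": 42},{"offset": [0,0,0],"spin": -0.8,"jaw": 42}]}}

```text
clock: 12.4
eef_pos: [404.8, -151.6, 215.6]
eef_rot: [3.14, -0.004, -0.016]
wrist_force: [0.4, 0.1, -1.9]
finger_gap: 47.8
```

```bash
python3 -c "
from h import *
go(lane(0,140,89),-1.1)"
```

```text
t 12.4 tcp [ 404.8 -151.6  215.6] yaw -0.94 tilt [ 3.14  -0.004] gap 47.8 F [ 0.4  0.1 -1.9]
shift [ 147.6 -319.    48.6] spin 0.16280774206012438
```

Emit:
{"fn": "drive_tool", "kwargs": {"rows": [{"offset": [18.4,-39.9,0],"spin": 0.2,"jaw": 42},{"offset": [18.4,-39.9,0],"spin": 0,"jaw": 42},{"offset": [18.4,-39.9,0],"spin": 0,"jaw": 42},{"offset": [18.5,-39.9,0],"spin": 0,"jaw": 42},{"offset": [18.5,-39.9,0],"spin": 0,"jaw": 42},{"offset": [18.5,-39.9,0],"spin": 0,"jaw": 42},{"offset": [18.5,-39.8,0],"spin": 0,"jaw": 42},{"offset": [18.4,-39.8,0],"spin": 0,"jaw": 42},{"offset": [0,0,0],"spin": 0,"jaw": 42},{"offset": [0,0,0],"spin": 0,"jaw": 42}]}}

```text
clock: 13.4
eef_pos: [558.4, 164.8, 211.4]
eef_rot: [3.141, 0.003, -0.024]
wrist_force: [0.2, 0.6, -1.6]
finger_gap: 51.1
```

```bash
python3 -c "
from h import *
shot('scene','s1.png')
go(lane(0,140,89),-1.1)"
```

```text
t 13.45 tcp [558.3 164.  211.9] yaw -1.43 tilt [3.141e+00 2.000e-03] gap 50.7 F [-0.5  0.6 -1.7]
shift [-0.8 -1.  44.9] spin -0.32626614274960275
```

View pics/s1.png

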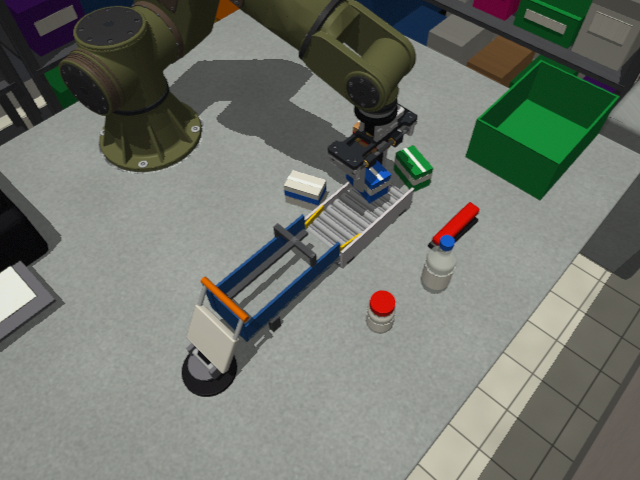

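```bash
python3 -c "
from h import *
c=shot('scene');cv2.imwrite('pics/s2.png',cv2.resize(c['color'][100:240,300:460],None,fx=5,fy=4.2))
W=cloud(c);m=mask(c,'blue')&(W[...,1]>60)&(W[...,1]<260)&(W[...,0]>480);P=W[m];print(len(P),P.min(0).round(),P.max(0).round())
print(manip.read_state()['finger_gap'])"
```

```text
804 [512.  81.   4.] [781. 237. 217.]
50.95268285632662
```

View pics/s2.png

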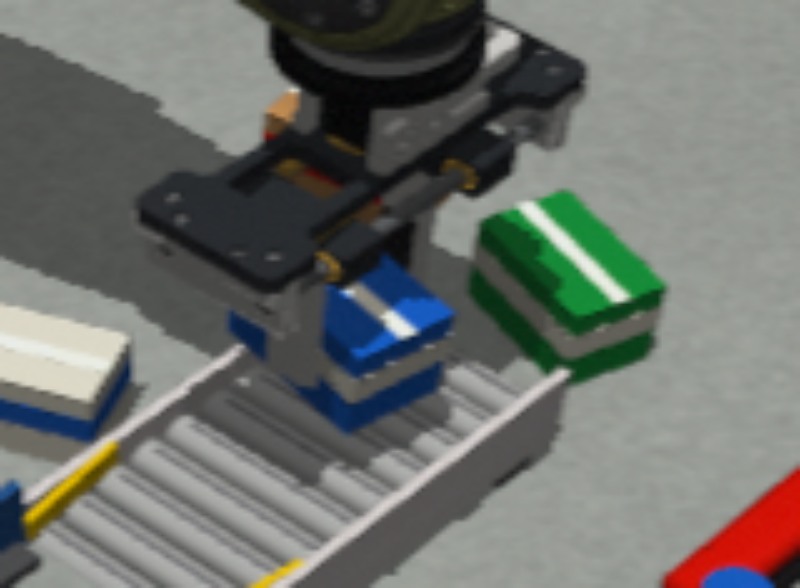

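```bash
python3 -c "
from h import *
c=shot('scene');W=cloud(c);X,Y,Z=W[...,0],W[...,1],W[...,2]
m=mask(c,'blue')&(Y>90)&(Y<240)&(X>480)&(X<640)&(Z>70)&(Z<200)
P=W[m]; print(len(P),P.min(0).round(),P.max(0).round())
k=m.nonzero(); gy=np.gradient(Z)
N=np.cross(np.gradient(W,axis=1),np.gradient(W,axis=0)); N/=np.linalg.norm(N,axis=2,keepdims=True); N*=-1
n=N[m]; n=n[~np.isnan(n).any(1)]
if np.median(n[:,2])<0: pass
for a,s in(('up',n[abs(n[:,2])>.8]),('y',n[abs(n[:,1])>.8]),('x',n[abs(n[:,0])>.8])): print(a,len(s),np.median(s,0).round(3) if len(s) else '')
q=abs(N[...,2])>.8; T=W[m&q]; print('top z',T[:,2].min(),T[:,2].max(),T.mean(0)); A=np.c_[T[:,:2]-T[:,:2].mean(0),np.ones(len(T))]; print(np.linalg.lstsq(A,T[:,2],rcond=None)[0])
"
```

```text
609 [512. 131.  94.] [598. 189. 159.]
up 184 [0.041 0.047 0.92 ]
y 133 [-0.135 -0.949  0.017]
x 179 [ 0.942 -0.139 -0.052]
top z 149.9069029496611 158.66412937520101 [575.57073477 159.78751526 155.28109003]
[-4.66152575e-02  1.56407067e-03  1.55281090e+02]
```

Emit:
{"fn": "drive_tool", "kwargs": {"rows": [{"offset": [0,0,15],"spin": -3.5,"jaw": 42},{"offset": [0,0,12],"spin": -3.5,"jaw": 42},{"offset": [0,0,8],"spin": 0,"jaw": 42},{"offset": [0,0,5],"spin": 0,"jaw": 42},{"offset": [0,0,3],"spin": 0,"jaw": 42},{"offset": [0,0,0],"spin": 0,"jaw": 42}]}}

```text
clock: 14.15
eef_pos: [558.9, 164.2, 170.5]
eef_rot: [3.142, 0.0, 0.098]
wrist_force: [0.5, -0.2, -1.8]
finger_gap: 50.7
```

```bash
python3 -c "
from h import *
go(lane(0,140,89),-1.1)"
```

```text
t 14.15 tcp [558.9 164.2 170.5] yaw 5.62 tilt [3.142 0.   ] gap 50.7 F [ 0.5 -0.2 -1.8]
shift [-1.2 -0.9  3.5] spin 6.72454135510003
```

Emit:
{"fn": "drive_tool", "kwargs": {"rows": [{"offset": [-1,0,1.5],"spin": 0,"jaw": 42},{"offset": [0,0,1],"spin": 0,"jaw": 48},{"offset": [0,0,0],"spin": 0,"jaw": 54},{"offset": [0,0,0],"spin": 0,"jaw": 64},{"offset": [0,0,0],"spin": 6.7,"jaw": 64},{"offset": [0,0,0],"spin": 0,"jaw": 55},{"offset": [0,0,0],"spin": 0,"jaw": 48},{"offset": [0,0,0],"spin": 0,"jaw": 44},{"offset": [0,0,0],"spin": 0,"jaw": 44},{"offset": [0,0,0],"spin": 0,"jaw": 44}], "force": 8}}

```text
clock: 15.15
eef_pos: [557.9, 164.3, 168.1]
eef_rot: [-3.142, -0.0, -0.017]
wrist_force: [0.1, -0.4, 0.8]
finger_gap: 48.6
```

```bash
cat >> h.py <<'E'
def onlane():
    c=shot('scene');W=cloud(c);X,Y,Z=W[...,0],W[...,1],W[...,2]
    L=np.array([unlane(p) for p in np.c_[X.ravel(),Y.ravel()]]).reshape(480,640,2)
    return c,W,L
E
python3 -c "
from h import *
go(lane(0,140,89),-1.1)
c=shot('scene');cv2.imwrite('pics/s3.png',cv2.resize(c['color'][100:240,300:460],None,fx=5,fy=4.2))"
```

```text
t 15.15 tcp [557.9 164.3 168.1] yaw -0.95 tilt [-3.142 -0.   ] gap 48.6 F [ 0.1 -0.4  0.8]
shift [-0.4 -0.7  1.1] spin 0.14536118532041087
```

View pics/s3.png

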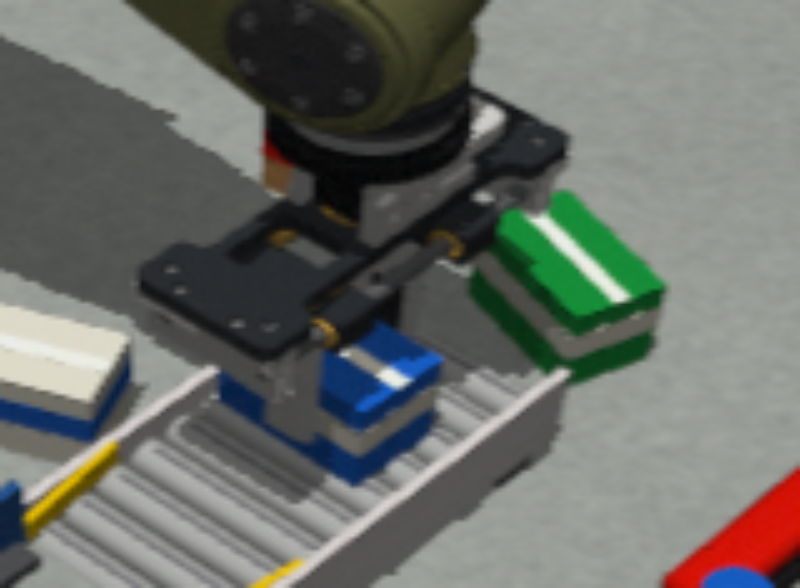

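Emit:
{"fn": "drive_tool", "kwargs": {"rows": [{"offset": [0,0,0],"spin": 0,"jaw": 60},{"offset": [0,0,0],"spin": 0,"jaw": 75},{"offset": [0,0,0],"spin": 0,"jaw": 75},{"offset": [0,0,-20],"spin": 0,"jaw": 75},{"offset": [0,0,-30],"spin": 0,"jaw": 75},{"offset": [0,0,-20],"spin": 0,"jaw": 60},{"offset": [0,-24,0],"spin": 0,"jaw": 40},{"offset": [0,-24,0],"spin": -8.2,"jaw": 40},{"offset": [0,0,0],"spin": -8.2,"jaw": 40},{"offset": [0,0,0],"spin": -8.2,"jaw": 40},{"offset": [0,0,0],"spin": -8.2,"jaw": 40},{"offset": [0,0,0],"spin": -8.2,"jaw": 40},{"offset": [0,0,0],"spin": -8.2,"jaw": 40},{"offset": [0,0,0],"spin": -8.2,"jaw": 40},{"offset": [0,0,0],"spin": -8.2,"jaw": 40},{"offset": [0,0,0],"spin": -8.2,"jaw": 40},{"offset": [0,0,0],"spin": -8.2,"jaw": 40},{"offset": [0,0,0],"spin": -8,"jaw": 40}]}}

```text
clock: 17.0
eef_pos: [558.7, 212.2, 238.0]
eef_rot: [-3.141, 0.0, 1.559]
wrist_force: [0.5, 0.1, 0.2]
finger_gap: 40.2
```

```bash
python3 -c "
from h import *
go(lane(0,188,90),88.9)
c,W,L=onlane(); Z=W[...,2]; m=(Z>104)&(Z<118)&(abs(L[...,0])<52)&(L[...,1]>70)&(L[...,1]<230)&mask(c,'blue'); print(m.sum(),L[m].min(0),L[m].max(0))"
```

```text
t 17.0 tcp [558.7 212.2 238. ] yaw 89.34 tilt [-3.141  0.   ] gap 40.2 F [0.5 0.1 0.2]
shift [ 0.7 -0.2 70. ] spin 0.43571690648914796
633 [-46.8 111.1] [ 34.2 164. ]
```

Emit:
{"fn": "drive_tool", "kwargs": {"rows": [{"offset": [0.7,-3,35],"spin": 0.4,"jaw": 40},{"offset": [0,0,35],"spin": 0,"jaw": 40},{"offset": [-8,0,0],"spin": 0,"jaw": 40},{"offset": [-8,0,0],"spin": 0,"jaw": 40},{"offset": [-8,0,0],"spin": 0,"jaw": 40},{"offset": [-8,0,0],"spin": 0,"jaw": 40},{"offset": [-8,0,0],"spin": 0,"jaw": 40},{"offset": [-8,0,0],"spin": 0,"jaw": 40},{"offset": [-8,0,0],"spin": 0,"jaw": 40},{"offset": [-8,0,0],"spin": 0,"jaw": 40},{"offset": [-8,0,0],"spin": 0,"jaw": 40},{"offset": [-8,0,0],"spin": 0,"jaw": 40},{"offset": [-8,0,0],"spin": 0,"jaw": 40},{"offset": [-8,0,0],"spin": 0,"jaw": 40},{"offset": [-8,0,0],"spin": 0,"jaw": 40}]}}

```text
clock: 18.55
eef_pos: [553.2, 108.4, 168.1]
eef_rot: [3.142, -0.0, 1.546]
wrist_force: [0.8, 1.4, 0.0]
finger_gap: 39.8
```

```bash
python3 -c "
from h import *
go(lane(0,-6,90),88.9)
c,W,L=onlane(); Z=W[...,2]; m=(Z>104)&(Z<118)&(abs(L[...,0])<52)&(L[...,1]>-230)&(L[...,1]<230)&mask(c,'blue'); print(m.sum(),L[m].min(0),L[m].max(0))
cv2.imwrite('pics/s4.png',cv2.resize(c['color'][140:350,180:460],None,fx=2.8,fy=2.8))"
```

```text
t 18.55 tcp [553.2 108.4 168.1] yaw 88.59 tilt [ 3.142 -0.   ] gap 39.8 F [0.8 1.4 0. ]
shift [-89.3   3.8   0.1] spin -0.30572053397696664
707 [-47.4 -75.7] [34.6 77.5]
```

View pics/s4.png

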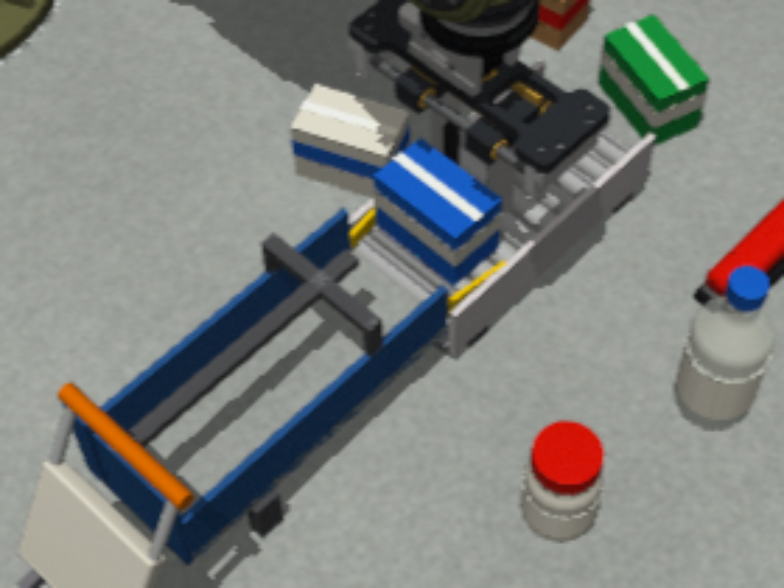

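Emit:
{"fn": "drive_tool", "kwargs": {"rows": [{"offset": [-8,0.4,0],"spin": 0,"jaw": 40},{"offset": [-8,0.4,0],"spin": 0,"jaw": 40},{"offset": [-8,0.4,0],"spin": 0,"jaw": 40},{"offset": [-8,0.4,0],"spin": 0,"jaw": 40},{"offset": [-8,0.4,0],"spin": 0,"jaw": 40},{"offset": [-8,0.4,0],"spin": 0,"jaw": 40},{"offset": [-8,0.4,0],"spin": 0,"jaw": 40},{"offset": [-8,0.4,0],"spin": 0,"jaw": 40},{"offset": [-8,0.4,0],"spin": 0,"jaw": 40},{"offset": [-8,0.2,0],"spin": 0,"jaw": 40},{"offset": [-5,0,0],"spin": 0,"jaw": 40},{"offset": [-4,0,0],"spin": 0,"jaw": 40},{"offset": [0,0,0],"spin": 0,"jaw": 40}]}}

```text
clock: 19.9
eef_pos: [554.8, 19.6, 168.1]
eef_rot: [3.142, 0.0, 1.546]
wrist_force: [-0.1, 0.5, -0.3]
finger_gap: 39.7
```

```bash
cat >> h.py <<'E'
def tops(zlo=101,zhi=118):
    "carton tops on lane/bay in lane coords (both cams)"
    for n in('top','scene'):
        c=shot(n);W=cloud(c); L=np.array([unlane(p) for p in W[...,:2].reshape(-1,2)]).reshape(480,640,2); Z=W[...,2]
        m=(Z>zlo)&(Z<zhi)&(abs(L[...,0])<43)&(L[...,1]>-235)&(L[...,1]<230)
        q=L[m][:,1]; q=q[(q>-200)]; h=np.histogram(q,np.arange(-240,235,12)); print(n,'y:count',[(int(b),int(a)) for a,b in zip(*h) if a>5], 'x',np.round(L[m].min(0),0),L[m].max(0))
E
python3 -c "
from h import *
go(lane(0,188,90),88.9); tops()"
```

```text
t 19.9 tcp [554.8  19.6 168.1] yaw 88.57 tilt [3.142 0.   ] gap 39.7 F [-0.1  0.5 -0.3]
shift [ 1.934e+02 -1.100e+00  1.000e-01] spin -0.3283574300308203
top y:count [(-60, 14), (-48, 11)] x [-41. -51.] [-23.  -40.8]
scene y:count [(-60, 132), (-48, 191), (-36, 221), (-24, 172), (-12, 44)] x [ -43. -199.] [39.  2.]
```

Emit:
{"fn": "drive_tool", "kwargs": {"rows": [{"offset": [20,0,0],"spin": 0,"jaw": 40},{"offset": [10,0,-35],"spin": 0,"jaw": 40},{"offset": [0,0,-45],"spin": 0,"jaw": 60},{"offset": [0,0,0],"spin": 8.5,"jaw": 94},{"offset": [0,0,0],"spin": 8.5,"jaw": 94},{"offset": [0,0,0],"spin": 8.5,"jaw": 94},{"offset": [0,0,0],"spin": 8.5,"jaw": 94},{"offset": [0,0,0],"spin": 8.5,"jaw": 94},{"offset": [0,0,0],"spin": 8.5,"jaw": 94},{"offset": [0,0,0],"spin": 8.5,"jaw": 94},{"offset": [0,0,0],"spin": 8.2,"jaw": 94}]}}

```text
clock: 21.1
eef_pos: [555.5, 50.2, 248.1]
eef_rot: [3.141, -0.0, 0.359]
wrist_force: [0.6, 0.1, -0.1]
finger_gap: 93.9
```

```bash
python3 -c "
from h import *
go([428.8,108.1,36],20.9)
for o in cartons(): print(*o)
tops()"
```

```text
t 21.1 tcp [555.5  50.2 248.1] yaw 20.57 tilt [ 3.141 -0.   ] gap 93.9 F [ 0.6  0.1 -0.1]
shift [-98.3 -98.7 134.1] spin -0.3276751969093823
[591.2 198.2] [66.  90.2] 100.6 52.7 419 [159. 160. 162.]
[563.8 319.4] [49. 80.] 160.7 58.6 931 [ 97. 147.  84.]
[ 580.  -136.9] [ 34.6 161.5] 88.8 52.7 265 [86. 81. 76.]
[429.4 336.3] [49.8 80.1] 5.8 58.6 949 [104. 137. 171.]
top y:count [(-72, 35), (-60, 108), (-48, 81)] x [-41. -62.] [ -5.7 -15.4]
scene y:count [(-60, 136), (-48, 183), (-36, 209), (-24, 162)] x [ -42. -198.] [ 38.7 -13.6]
```

```bash
cat >> h.py <<'E'
def rect_scene(x0,x1,y0,y1,zlo=52,zhi=68):
    c=shot('scene');W=cloud(c);X,Y,Z=W[...,0],W[...,1],W[...,2]
    m=(X>x0)&(X<x1)&(Y>y0)&(Y<y1)&(Z>zlo)&(Z<zhi); P=W[m][:,:2].astype(np.float32); r=cv2.minAreaRect(P); print('scene rect',len(P),np.round(r[0],1),np.round(r[1],1),round(r[2],1))
E
python3 -c "
from h import *
rect_scene(360,490,40,180,50,70)"
```

```text
scene rect 94 [396.   94.6] [15.3 50. ] 25.8
```

Emit:
{"fn": "drive_tool", "kwargs": {"rows": [{"offset": [-33,-33,0],"spin": 0,"jaw": 94},{"offset": [-33,-33,0],"spin": 0,"jaw": 94},{"offset": [-32.3,-32.7,4],"spin": -0.3,"jaw": 94},{"offset": [0,0,30],"spin": 0,"jaw": 94},{"offset": [0,0,30],"spin": 0,"jaw": 94},{"offset": [0,0,35],"spin": 0,"jaw": 94},{"offset": [0,0,35],"spin": 0,"jaw": 94},{"offset": [0,0,0],"spin": 0,"jaw": 94},{"offset": [0,0,0],"spin": 0,"jaw": 70},{"offset": [0,0,0],"spin": 0,"jaw": 55},{"offset": [0,0,0],"spin": 0,"jaw": 42},{"offset": [0,0,0],"spin": 0,"jaw": 42},{"offset": [0,0,0],"spin": 0,"jaw": 42},{"offset": [0,0,0],"spin": 0,"jaw": 42}], "force": 25}}

```text
clock: 22.7
eef_pos: [428.6, 107.1, 114.4]
eef_rot: [3.142, -0.001, 0.37]
wrist_force: [-0.8, 0.8, 0.4]
finger_gap: 49.4
```

Emit:
{"fn": "drive_tool", "kwargs": {"rows": [{"offset": [0,0,-20],"spin": 0,"jaw": 42},{"offset": [0,0,-25],"spin": 0,"jaw": 42},{"offset": [0,0,-30],"spin": 7.3,"jaw": 42},{"offset": [0,0,-25],"spin": 7.3,"jaw": 42},{"offset": [0,0,0],"spin": 7.3,"jaw": 42},{"offset": [0,0,0],"spin": 0,"jaw": 42}]}}

```text
clock: 23.3
eef_pos: [428.5, 107.1, 214.5]
eef_rot: [-3.141, -0.001, -0.014]
wrist_force: [-0.6, 0.8, -2.6]
finger_gap: 47.9
```

```bash
python3 -c "
from h import *
go(lane(0,140,89),-1.1)"
```

```text
t 23.3 tcp [428.5 107.1 214.5] yaw -0.81 tilt [-3.141e+00 -1.000e-03] gap 47.9 F [-0.6  0.8 -2.6]
shift [128.2 -59.7  47.5] spin 0.2852737673757417
```

Emit:
{"fn": "drive_tool", "kwargs": {"rows": [{"offset": [25,-12,0],"spin": 0.3,"jaw": 42},{"offset": [26,-12,0],"spin": 0,"jaw": 42},{"offset": [26,-12,0],"spin": 0,"jaw": 42},{"offset": [26,-12,0],"spin": 0,"jaw": 42},{"offset": [25.2,-11.7,0],"spin": 0,"jaw": 42},{"offset": [0,0,0],"spin": 0,"jaw": 42}]}}

```text
clock: 23.9
eef_pos: [559.1, 165.5, 212.6]
eef_rot: [3.141, 0.001, -0.013]
wrist_force: [-0.2, -0.4, -1.3]
finger_gap: 47.9
```

```bash
python3 -c "
from h import *
go(lane(0,140,89),-1.1)
c,W,L=onlane(); Z=W[...,2]; m=(abs(L[...,0])<60)&(abs(L[...,1]-140)<45)&(Z>75)&(Z<165);hsv=cv2.cvtColor(c['color'],cv2.COLOR_BGR2HSV);m2=m&((hsv[...,1]<70)&(hsv[...,2]>120)|mask(c,'blue'));print(m2.sum(),L[m2].min(0),L[m2].max(0),np.percentile(Z[m2],[1,99]))
cv2.imwrite('pics/s5.png',cv2.resize(c['color'][100:240,300:460],None,fx=5,fy=4.2))"
```

```text
t 23.9 tcp [559.1 165.5 212.6] yaw -0.74 tilt [3.141e+00 1.000e-03] gap 47.9 F [-0.2 -0.4 -1.3]
shift [-1.6  0.5 45.6] spin 0.35771817379318804
394 [-35.8 104.2] [ 43.7 164.9] [120.81127154 158.69535594]
```

View pics/s5.png

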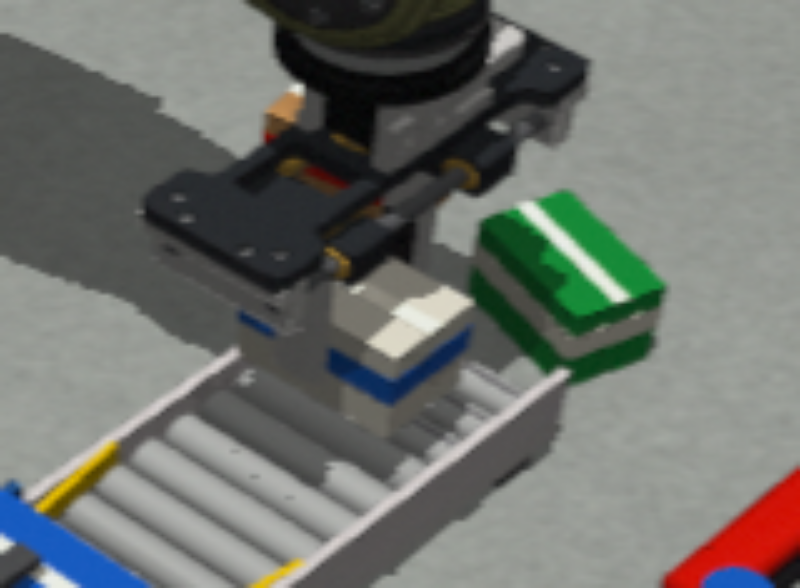

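Emit:
{"fn": "drive_tool", "kwargs": {"rows": [{"offset": [-2,0,15],"spin": 0.3,"jaw": 42},{"offset": [-2,0,14],"spin": 0,"jaw": 42},{"offset": [0,0,9],"spin": 0,"jaw": 42},{"offset": [0,0,5],"spin": 0,"jaw": 42},{"offset": [0,0,2],"spin": 0,"jaw": 42},{"offset": [0,0,0],"spin": 0,"jaw": 42}]}}

```text
clock: 24.55
eef_pos: [553.7, 164.7, 169.1]
eef_rot: [-3.142, -0.0, -0.023]
wrist_force: [0.1, 0.2, -0.5]
finger_gap: 48.2
```

```bash
python3 -c "
from h import *
go(lane(0,140,88),-1.1)"
```

```text
t 24.55 tcp [553.7 164.7 169.1] yaw -1.29 tilt [-3.142 -0.   ] gap 48.2 F [ 0.1  0.2 -0.5]
shift [ 3.9 -0.4  3.1] spin -0.1926445815611828
```

Release, lift, turn and move behind it.

Emit:
{"fn": "drive_tool", "kwargs": {"rows": [{"offset": [0,0,1],"spin": 0,"jaw": 46},{"offset": [0,0,0],"spin": 0,"jaw": 60},{"offset": [0,0,0],"spin": 0,"jaw": 75},{"offset": [0,0,0],"spin": 0,"jaw": 75},{"offset": [0,0,-20],"spin": 0,"jaw": 75},{"offset": [0,0,-30],"spin": 0,"jaw": 75},{"offset": [0,0,-20],"spin": 0,"jaw": 60},{"offset": [0,-24,0],"spin": 0,"jaw": 40},{"offset": [0,-24,0],"spin": -8.2,"jaw": 40},{"offset": [0,0,0],"spin": -8.2,"jaw": 40},{"offset": [0,0,0],"spin": -8.2,"jaw": 40},{"offset": [0,0,0],"spin": -8.2,"jaw": 40},{"offset": [0,0,0],"spin": -8.2,"jaw": 40},{"offset": [0,0,0],"spin": -8.2,"jaw": 40},{"offset": [0,0,0],"spin": -8.2,"jaw": 40},{"offset": [0,0,0],"spin": -8.2,"jaw": 40},{"offset": [0,0,0],"spin": -8.2,"jaw": 40},{"offset": [0,0,0],"spin": -8.2,"jaw": 40},{"offset": [0,0,0],"spin": -8.1,"jaw": 40}]}}

```text
clock: 26.45
eef_pos: [554.8, 212.8, 238.2]
eef_rot: [3.141, -0.0, 1.556]
wrist_force: [1.1, 0.2, -0.1]
finger_gap: 39.9
```

```bash
python3 -c "
from h import *
go(lane(0,188,90),88.9)
c,W,L=onlane(); Z=W[...,2]; m=(Z>107)&(Z<116)&(abs(L[...,0])<52)&(L[...,1]>60)&(L[...,1]<170); print(m.sum(),L[m].min(0),L[m].max(0),[L[m&(L[...,0]*s>15)][:,1].max() for s in(-1,1)])"
```

```text
t 26.45 tcp [554.8 212.8 238.2] yaw 89.14 tilt [ 3.141 -0.   ] gap 39.9 F [ 1.1  0.2 -0.1]
shift [ 0.3  3.7 70.2] spin 0.23622708418912453
741 [-44.  112.5] [ 38.5 164. ] [np.float64(164.0), np.float64(163.3)]
```

Emit:
{"fn": "drive_tool", "kwargs": {"rows": [{"offset": [0.3,1.5,35],"spin": 0.2,"jaw": 40},{"offset": [0,0,35],"spin": 0,"jaw": 40},{"offset": [-8,0,0],"spin": 0,"jaw": 40},{"offset": [-8,0,0],"spin": 0,"jaw": 40},{"offset": [-8,0,0],"spin": 0,"jaw": 40},{"offset": [-8,0,0],"spin": 0,"jaw": 40},{"offset": [-8,0,0],"spin": 0,"jaw": 40},{"offset": [-8,0,0],"spin": 0,"jaw": 40},{"offset": [-8,0,0],"spin": 0,"jaw": 40},{"offset": [-8,0,0],"spin": 0,"jaw": 40},{"offset": [-8,0,0],"spin": 0,"jaw": 40},{"offset": [-8,0,0],"spin": 0,"jaw": 40},{"offset": [-8,0,0],"spin": 0,"jaw": 40},{"offset": [-8,0,0],"spin": 0,"jaw": 40},{"offset": [-8,0,0],"spin": 0,"jaw": 40},{"offset": [-8,0,0],"spin": 0,"jaw": 40}]}}

```text
clock: 28.1
eef_pos: [553.5, 100.4, 168.0]
eef_rot: [-3.142, 0.0, 1.546]
wrist_force: [-0.8, 1.4, 0.3]
finger_gap: 39.8
```

```bash
python3 -c "
from h import *
go(lane(0,-6,90),88.9); tops()"
```

```text
t 28.1 tcp [553.5 100.4 168. ] yaw 88.6 tilt [-3.142  0.   ] gap 39.8 F [-0.8  1.4  0.3]
shift [-81.3   3.3   0. ] spin -0.30405888459125663
top y:count [(-72, 68), (-60, 204), (-48, 223), (-36, 245), (-24, 203), (12, 108), (24, 10)] x [-41. -62.] [38.3 26.2]
scene y:count [(-60, 130), (-48, 182), (-36, 215), (-24, 162), (12, 261), (24, 214), (36, 212), (48, 198), (60, 89), (72, 35)] x [ -43. -228.] [38.9 82.5]
```

Emit:
{"fn": "drive_tool", "kwargs": {"rows": [{"offset": [-8,0.3,0],"spin": 0,"jaw": 40},{"offset": [-8,0.3,0],"spin": 0,"jaw": 40},{"offset": [-8,0.3,0],"spin": 0,"jaw": 40},{"offset": [-8,0.3,0],"spin": 0,"jaw": 40},{"offset": [-8,0.3,0],"spin": 0,"jaw": 40},{"offset": [-8,0.3,0],"spin": 0,"jaw": 40},{"offset": [-8,0.3,0],"spin": 0,"jaw": 40},{"offset": [-8,0.3,0],"spin": 0,"jaw": 40},{"offset": [-8,0.2,0],"spin": 0,"jaw": 40},{"offset": [-5,0.2,0],"spin": 0,"jaw": 40},{"offset": [-4,0,0],"spin": 0,"jaw": 40},{"offset": [0,0,0],"spin": 0,"jaw": 40},{"offset": [20,0,0],"spin": 0,"jaw": 40},{"offset": [10,0,-35],"spin": 0,"jaw": 40},{"offset": [0,0,-45],"spin": 0,"jaw": 60}]}}

```text
clock: 29.7
eef_pos: [554.4, 51.2, 247.4]
eef_rot: [-3.138, 0.0, 1.548]
wrist_force: [-0.3, 0.2, 0.4]
finger_gap: 45.2
```

```bash
python3 -c "
from h import *
for o in cartons(): print(*o)
tops()
go([429.4,336.4,180],5.5)
"
```

```text
[562.3 204.8] [ 89.3 106.9] 178.7 52.5 450 [148. 149. 151.]
[564.  319.5] [50.1 80.4] 159.7 58.7 926 [ 97. 147.  85.]
[429.5 336.8] [50.6 79.9] 6.6 58.7 949 [104. 137. 171.]
top y:count [(-120, 68), (-108, 206), (-96, 208), (-84, 121), (-72, 100), (-60, 203), (-48, 140)] x [ -41. -112.] [ 38.3 -36.8]
scene y:count [(-120, 111), (-108, 199), (-96, 204), (-84, 182), (-60, 138), (-48, 180), (-36, 211), (-24, 132)] x [ -42. -198.] [ 40.7 -15.7]
t 29.85 tcp [555.8  50.3 250.8] yaw 88.63 tilt [ 3.136 -0.   ] gap 56.5 F [-0.1 -0.4 -1. ]
shift [ 283.  -133.2   -7.2] spin 83.13376434351551
```

Emit:
{"fn": "drive_tool", "kwargs": {"rows": [{"offset": [35,-17,0],"spin": 0,"jaw": 94},{"offset": [35,-17,0],"spin": 0,"jaw": 94},{"offset": [35,-17,0],"spin": 0,"jaw": 94},{"offset": [35,-17,0],"spin": 0,"jaw": 94},{"offset": [35,-17,0],"spin": 0,"jaw": 94},{"offset": [35,-17,0],"spin": 0,"jaw": 94},{"offset": [35,-16,0],"spin": 0,"jaw": 94},{"offset": [38,-15,0],"spin": 0,"jaw": 94},{"offset": [0,0,0],"spin": 8.3,"jaw": 94},{"offset": [0,0,0],"spin": 8.3,"jaw": 94},{"offset": [0,0,0],"spin": 8.3,"jaw": 94},{"offset": [0,0,0],"spin": 8.3,"jaw": 94},{"offset": [0,0,0],"spin": 8.3,"jaw": 94},{"offset": [0,0,0],"spin": 8.3,"jaw": 94},{"offset": [0,0,0],"spin": 8.3,"jaw": 94},{"offset": [0,0,0],"spin": 8.3,"jaw": 94},{"offset": [0,0,0],"spin": 8.3,"jaw": 94},{"offset": [0,0,0],"spin": 8.2,"jaw": 94}]}}

```text
clock: 31.65
eef_pos: [428.8, 336.0, 246.7]
eef_rot: [3.141, 0.001, 0.093]
wrist_force: [-1.3, 0.5, -0.5]
finger_gap: 93.8
```

```bash
python3 -c "
from h import *
go([429.5,336.6,36],5.8)
rect_scene(370,490,280,400)
"
```

```text
t 31.65 tcp [428.8 336.  246.7] yaw 5.36 tilt [3.141e+00 1.000e-03] gap 93.8 F [-1.3  0.5 -0.5]
shift [  0.8  -0.6 132.7] spin -0.44312868116807635
scene rect 568 [428.5 335.5] [83.1 52.7] 6.8
```

Emit:
{"fn": "drive_tool", "kwargs": {"rows": [{"offset": [0.8,-0.6,32],"spin": -0.7,"jaw": 94},{"offset": [0,0,35],"spin": 0,"jaw": 94},{"offset": [0,0,35],"spin": 0,"jaw": 94},{"offset": [0,0,30.7],"spin": 0,"jaw": 94},{"offset": [0,0,0],"spin": 0,"jaw": 94},{"offset": [0,0,0],"spin": 0,"jaw": 70},{"offset": [0,0,0],"spin": 0,"jaw": 55},{"offset": [0,0,0],"spin": 0,"jaw": 42},{"offset": [0,0,0],"spin": 0,"jaw": 42},{"offset": [0,0,0],"spin": 0,"jaw": 42},{"offset": [0,0,0],"spin": 0,"jaw": 42},{"offset": [0,0,-20],"spin": 0,"jaw": 42},{"offset": [0,0,-25],"spin": 3.5,"jaw": 42},{"offset": [0,0,-30],"spin": 3.6,"jaw": 42},{"offset": [0,0,-25],"spin": 0,"jaw": 42},{"offset": [0,0,0],"spin": 0,"jaw": 42}], "force": 25}}

```text
clock: 33.3
eef_pos: [430.5, 337.3, 218.3]
eef_rot: [-3.139, -0.004, -0.012]
wrist_force: [1.2, 0.7, -1.8]
finger_gap: 47.8
```

```bash
python3 -c "
from h import *
go(lane(0,140,134),-1.1)"
```

```text
t 33.3 tcp [430.5 337.3 218.3] yaw -0.69 tilt [-3.139 -0.004] gap 47.8 F [ 1.2  0.7 -1.8]
shift [129.2 170.8   6.3] spin 0.4050895839489499
```

Emit:
{"fn": "drive_tool", "kwargs": {"rows": [{"offset": [18,24,0],"spin": 0.4,"jaw": 42},{"offset": [18.5,24.5,0],"spin": 0,"jaw": 42},{"offset": [18.5,24.5,0],"spin": 0,"jaw": 42},{"offset": [18.5,24.5,0],"spin": 0,"jaw": 42},{"offset": [18.5,24.5,0],"spin": 0,"jaw": 42},{"offset": [18.5,24.5,0],"spin": 0,"jaw": 42},{"offset": [18.7,24.3,0],"spin": 0,"jaw": 42},{"offset": [0,0,0],"spin": 0,"jaw": 42}]}}

```text
clock: 34.1
eef_pos: [556.9, 161.0, 213.5]
eef_rot: [3.141, 0.002, -0.022]
wrist_force: [0.6, 0.5, -2.6]
finger_gap: 47.9
```

```bash
cat >> h.py <<'E'
def held():
    "x-span of the carton held over the lane, seen below the gripper body (scene)"
    c,W,L=onlane(); Z=W[...,2]; hsv=cv2.cvtColor(c['color'],cv2.COLOR_BGR2HSV)
    m=(abs(L[...,0])<60)&(abs(L[...,1]-140)<45)&(Z>85)&(Z<165)&((hsv[...,1]>70)|(hsv[...,2]>130))
    print('held',m.sum(),'lane min',L[m].min(0),'max',L[m].max(0),'z',np.percentile(Z[m],[1,99]))
E
python3 -c "
from h import *
go(lane(0,140,89),-1.1); held()"
```

```text
t 34.1 tcp [556.9 161.  213.5] yaw -1.26 tilt [3.141e+00 2.000e-03] gap 47.9 F [ 0.6  0.5 -2.6]
shift [ 0.6 -4.  46.5] spin -0.16423269158568132
held 975 lane min [-42.8  97.9] max [ 40.  164.6] z [ 98.49716305 158.51005315]
```

Held squarely and centred, so I lower it, release and move behind it.

Emit:
{"fn": "drive_tool", "kwargs": {"rows": [{"offset": [1,-2,15],"spin": 0,"jaw": 42},{"offset": [0.5,-2,14],"spin": 0,"jaw": 42},{"offset": [0,0,9],"spin": 0,"jaw": 42},{"offset": [0,0,5],"spin": 0,"jaw": 42},{"offset": [0,0,2],"spin": 0,"jaw": 42},{"offset": [0,0,0],"spin": 0,"jaw": 42}]}}

```text
clock: 34.75
eef_pos: [557.4, 167.8, 170.2]
eef_rot: [3.142, 0.0, -0.019]
wrist_force: [0.9, 0.2, -1.6]
finger_gap: 47.9
```

Emit:
{"fn": "drive_tool", "kwargs": {"rows": [{"offset": [0,0,1],"spin": 0,"jaw": 46},{"offset": [0,0,0],"spin": 0,"jaw": 60},{"offset": [0,0,0],"spin": 0,"jaw": 75},{"offset": [0,0,0],"spin": 0,"jaw": 75},{"offset": [0,0,-20],"spin": 0,"jaw": 75},{"offset": [0,0,-30],"spin": 0,"jaw": 75},{"offset": [0,0,-20],"spin": 0,"jaw": 60},{"offset": [0,-24,0],"spin": 0,"jaw": 40},{"offset": [0,-24,0],"spin": -8.2,"jaw": 40},{"offset": [0,0,0],"spin": -8.2,"jaw": 40},{"offset": [0,0,0],"spin": -8.2,"jaw": 40},{"offset": [0,0,0],"spin": -8.2,"jaw": 40},{"offset": [0,0,0],"spin": -8.2,"jaw": 40},{"offset": [0,0,0],"spin": -8.2,"jaw": 40},{"offset": [0,0,0],"spin": -8.2,"jaw": 40},{"offset": [0,0,0],"spin": -8.2,"jaw": 40},{"offset": [0,0,0],"spin": -8.2,"jaw": 40},{"offset": [0,0,0],"spin": -8.2,"jaw": 40},{"offset": [0,0,0],"spin": -8.1,"jaw": 40}]}}

```text
clock: 36.65
eef_pos: [558.4, 215.6, 239.5]
eef_rot: [3.141, -0.0, 1.559]
wrist_force: [0.2, 0.5, 0.4]
finger_gap: 40.2
```

```bash
python3 -c "
from h import *
go(lane(0,188,90),88.9)
c,W,L=onlane(); Z=W[...,2]; m=(Z>107)&(Z<116)&(abs(L[...,0])<52)&(L[...,1]>60)&(L[...,1]<170); print(m.sum(),L[m].min(0),L[m].max(0),[L[m&(L[...,0]*s>15)][:,1].max() for s in(-1,1)])"
```

```text
t 36.65 tcp [558.4 215.6 239.5] yaw 89.33 tilt [ 3.141 -0.   ] gap 40.2 F [0.2 0.5 0.4]
shift [-2.7  0.2 71.5] spin 0.4306949549687715
736 [-42.2 115.7] [ 40.5 167.3] [np.float64(166.5), np.float64(167.3)]
```

Emit:
{"fn": "drive_tool", "kwargs": {"rows": [{"offset": [0,0,35],"spin": 0.4,"jaw": 40},{"offset": [0,0,36],"spin": 0,"jaw": 40},{"offset": [-8,0,0],"spin": 0,"jaw": 40},{"offset": [-8,0,0],"spin": 0,"jaw": 40},{"offset": [-8,0,0],"spin": 0,"jaw": 40},{"offset": [-8,0,0],"spin": 0,"jaw": 40},{"offset": [-8,0,0],"spin": 0,"jaw": 40},{"offset": [-8,0,0],"spin": 0,"jaw": 40},{"offset": [-8,0,0],"spin": 0,"jaw": 40},{"offset": [-8,0,0],"spin": 0,"jaw": 40},{"offset": [-8,0,0],"spin": 0,"jaw": 40},{"offset": [-8,0,0],"spin": 0,"jaw": 40},{"offset": [-8,0,0],"spin": 0,"jaw": 40},{"offset": [-8,0,0],"spin": 0,"jaw": 40},{"offset": [-8,0,0],"spin": 0,"jaw": 40},{"offset": [-8,0,0],"spin": 0,"jaw": 40}]}}

```text
clock: 38.3
eef_pos: [555.6, 103.0, 168.3]
eef_rot: [-3.142, 0.0, 1.546]
wrist_force: [0.5, 0.4, 0.5]
finger_gap: 40.0
```

```bash
python3 -c "
from h import *
go(lane(0,-6,90),88.9); tops()"
```

```text
t 38.3 tcp [555.6 103.  168.3] yaw 88.6 tilt [-3.142  0.   ] gap 40.0 F [0.5 0.4 0.5]
shift [-84.    1.3   0.3] spin -0.3014861507443243
top y:count [(-120, 68), (-108, 203), (-96, 215), (-84, 118), (-72, 101), (-60, 202), (-48, 224), (-36, 244), (-24, 164), (12, 98), (24, 51)] x [ -41. -112.] [39.7 28.2]
scene y:count [(-120, 117), (-108, 199), (-96, 197), (-84, 186), (-60, 133), (-48, 185), (-36, 210), (-24, 138), (12, 217), (24, 215), (36, 215), (48, 206), (60, 116), (72, 42)] x [ -42. -225.] [41. 87.]
```

Emit:
{"fn": "drive_tool", "kwargs": {"rows": [{"offset": [-8,0.2,0],"spin": 0,"jaw": 40},{"offset": [-8,0.2,0],"spin": 0,"jaw": 40},{"offset": [-8,0.2,0],"spin": 0,"jaw": 40},{"offset": [-8,0.2,0],"spin": 0,"jaw": 40},{"offset": [-8,0.2,0],"spin": 0,"jaw": 40},{"offset": [-8,0,0],"spin": 0,"jaw": 40},{"offset": [-8,0,0],"spin": 0,"jaw": 40},{"offset": [-8,0,0],"spin": 0,"jaw": 40},{"offset": [-8,0,0],"spin": 0,"jaw": 40},{"offset": [-7,0,0],"spin": 0,"jaw": 40},{"offset": [-4,0,0],"spin": 0,"jaw": 40},{"offset": [0,0,0],"spin": 0,"jaw": 40},{"offset": [20,0,0],"spin": 0,"jaw": 40},{"offset": [10,0,-35],"spin": 0,"jaw": 40},{"offset": [0,0,-45],"spin": 0,"jaw": 60}]}}

```text
clock: 39.9
eef_pos: [554.7, 51.8, 247.8]
eef_rot: [-3.138, 0.0, 1.548]
wrist_force: [0.1, 0.2, 1.3]
finger_gap: 45.0
```

```bash
python3 -c "
from h import *
for o in cartons(): print(*o)
tops()
go([564,319.5,170],-20)
"
```

```text
[582.9 204.1] [65.7 89.4] 89.0 53.1 315 [161. 162. 165.]
[563.8 319.4] [49.4 80. ] 160.7 58.6 926 [ 97. 147.  85.]
top y:count [(-168, 63), (-156, 207), (-144, 204), (-132, 203), (-120, 203), (-108, 205), (-96, 208), (-84, 129), (-72, 99), (-60, 198), (-48, 159)] x [ -41. -159.] [ 40.  -34.9]
scene y:count [(-168, 105), (-156, 212), (-144, 211), (-132, 200), (-120, 200), (-108, 198), (-96, 199), (-84, 183), (-60, 132), (-48, 189), (-36, 213), (-24, 143)] x [ -43. -179.] [ 39.9 -15.5]
t 40.05 tcp [556.   51.  251.1] yaw 88.63 tilt [ 3.136 -0.   ] gap 56.8 F [ 0.4 -0.3 -1.1]
shift [268.7   1.5   3.1] spin 108.62627768420876
```

Emit:
{"fn": "drive_tool", "kwargs": {"rows": [{"offset": [38,0,0],"spin": 0,"jaw": 94},{"offset": [38,0,0],"spin": 0,"jaw": 94},{"offset": [38,0,0],"spin": 0,"jaw": 94},{"offset": [38,0,0],"spin": 0,"jaw": 94},{"offset": [38,0,0],"spin": 0,"jaw": 94},{"offset": [38,0,0],"spin": 0,"jaw": 94},{"offset": [38,1.5,0],"spin": 0,"jaw": 94},{"offset": [2.7,0,0],"spin": -8,"jaw": 94},{"offset": [0,0,0],"spin": -8,"jaw": 94},{"offset": [0,0,0],"spin": -8,"jaw": 94},{"offset": [0,0,0],"spin": -8,"jaw": 94},{"offset": [0,0,0],"spin": -8,"jaw": 94},{"offset": [0,0,0],"spin": -8,"jaw": 94},{"offset": [0,0,0],"spin": -8,"jaw": 94},{"offset": [0,0,0],"spin": -8,"jaw": 94},{"offset": [0,0,0],"spin": -8,"jaw": 94}]}}

```text
clock: 41.65
eef_pos: [563.2, 319.1, 246.8]
eef_rot: [-3.14, -0.001, 2.809]
wrist_force: [0.1, 0.3, 0.4]
finger_gap: 93.9
```

```bash
python3 -c "
from h import *
go([563.8,319.5,36],160.6)
rect_scene(500,630,250,390)
"
```

```text
t 41.65 tcp [563.2 319.1 246.8] yaw 160.92 tilt [-3.14e+00 -1.00e-03] gap 93.9 F [0.1 0.3 0.4]
shift [ -0.4   0.6 132.8] spin 0.31889130498740315
scene rect 640 [564.2 318.2] [51.  83.2] 70.7
```

Emit:
{"fn": "drive_tool", "kwargs": {"rows": [{"offset": [-0.4,0.6,32],"spin": 0.3,"jaw": 94},{"offset": [0,0,35],"spin": 0,"jaw": 94},{"offset": [0,0,35],"spin": 0,"jaw": 94},{"offset": [0,0,30.8],"spin": 0,"jaw": 94},{"offset": [0,0,0],"spin": 0,"jaw": 94},{"offset": [0,0,0],"spin": 0,"jaw": 70},{"offset": [0,0,0],"spin": 0,"jaw": 55},{"offset": [0,0,0],"spin": 0,"jaw": 42},{"offset": [0,0,0],"spin": 0,"jaw": 42},{"offset": [0,0,0],"spin": 0,"jaw": 42},{"offset": [0,0,0],"spin": 0,"jaw": 42},{"offset": [0,0,-20],"spin": 0,"jaw": 42},{"offset": [0,0,-25],"spin": -6,"jaw": 42},{"offset": [0,0,-30],"spin": -6,"jaw": 42},{"offset": [0,0,-25],"spin": -6.3,"jaw": 42},{"offset": [0,0,0],"spin": 0,"jaw": 42}], "force": 25}}

```text
clock: 43.3
eef_pos: [564.7, 320.1, 219.2]
eef_rot: [3.139, 0.005, 3.12]
wrist_force: [1.2, 0.6, -2.3]
finger_gap: 47.8
```

```bash
python3 -c "
from h import *
go(lane(0,140,134),178.9)"
```

```text
t 43.3 tcp [564.7 320.1 219.2] yaw 178.73 tilt [3.139 0.005] gap 47.8 F [ 1.2  0.6 -2.3]
shift [   3.7 -155.3    7.2] spin -0.16533822201228077
```

Emit:
{"fn": "drive_tool", "kwargs": {"rows": [{"offset": [0.5,-22,0],"spin": -0.2,"jaw": 42},{"offset": [0.5,-22,0],"spin": 0,"jaw": 42},{"offset": [0.5,-22,0],"spin": 0,"jaw": 42},{"offset": [0.5,-22,0],"spin": 0,"jaw": 42},{"offset": [0.5,-22,0],"spin": 0,"jaw": 42},{"offset": [0.5,-22,0],"spin": 0,"jaw": 42},{"offset": [0.5,-22,0],"spin": 0,"jaw": 42},{"offset": [0,0,0],"spin": 0,"jaw": 42},{"offset": [0,0,0],"spin": 0,"jaw": 42}]}}

```text
clock: 44.2
eef_pos: [557.0, 165.8, 214.7]
eef_rot: [-3.141, -0.001, 3.118]
wrist_force: [-0.1, 0.4, -2.1]
finger_gap: 47.9
```

```bash
python3 -c "
from h import *
go(lane(0,140,89),178.9); held()"
```

```text
t 44.2 tcp [557.  165.8 214.7] yaw 178.66 tilt [-3.141e+00 -1.000e-03] gap 47.9 F [-0.1  0.4 -2.1]
shift [-0.6 -0.8 47.7] spin -0.24180927413027575
held 782 lane min [-38.2 102.3] max [ 40.2 175.7] z [ 98.44590637 159.49113061]
```

Emit:
{"fn": "drive_tool", "kwargs": {"rows": [{"offset": [0,0,15],"spin": -0.2,"jaw": 42},{"offset": [0,0,14],"spin": 0,"jaw": 42},{"offset": [0,0,9],"spin": 0,"jaw": 42},{"offset": [0,0,5],"spin": 0,"jaw": 42},{"offset": [0,0,2.5],"spin": 0,"jaw": 42},{"offset": [0,0,0],"spin": 0,"jaw": 42}]}}

```text
clock: 44.85
eef_pos: [557.1, 165.8, 169.8]
eef_rot: [-3.142, -0.0, 3.124]
wrist_force: [-0.5, -0.3, -1.6]
finger_gap: 47.7
```

Emit:
{"fn": "drive_tool", "kwargs": {"rows": [{"offset": [0,0,1],"spin": 0,"jaw": 46},{"offset": [0,0,0],"spin": 0,"jaw": 60},{"offset": [0,0,0],"spin": 0,"jaw": 75},{"offset": [0,0,0],"spin": 0,"jaw": 75},{"offset": [0,0,-20],"spin": 0,"jaw": 75},{"offset": [0,0,-30],"spin": 0,"jaw": 75},{"offset": [0,0,-20],"spin": 0,"jaw": 60},{"offset": [0,24,0],"spin": 0,"jaw": 40},{"offset": [0,24,0],"spin": 8.2,"jaw": 40},{"offset": [0,0,0],"spin": 8.2,"jaw": 40},{"offset": [0,0,0],"spin": 8.2,"jaw": 40},{"offset": [0,0,0],"spin": 8.2,"jaw": 40},{"offset": [0,0,0],"spin": 8.2,"jaw": 40},{"offset": [0,0,0],"spin": 8.2,"jaw": 40},{"offset": [0,0,0],"spin": 8.2,"jaw": 40},{"offset": [0,0,0],"spin": 8.2,"jaw": 40},{"offset": [0,0,0],"spin": 8.2,"jaw": 40},{"offset": [0,0,0],"spin": 8.2,"jaw": 40},{"offset": [0,0,0],"spin": 7.8,"jaw": 40}]}}

```text
clock: 46.75
eef_pos: [558.0, 213.8, 239.2]
eef_rot: [3.141, -0.0, 1.551]
wrist_force: [0.2, 1.0, 0.2]
finger_gap: 40.2
```

```bash
python3 -c "
from h import *
go(lane(0,188,90),88.9)
c,W,L=onlane(); Z=W[...,2]; m=(Z>107)&(Z<116)&(abs(L[...,0])<52)&(L[...,1]>60)&(L[...,1]<170); print(m.sum(),L[m].min(0),L[m].max(0),[L[m&(L[...,0]*s>15)][:,1].max() for s in(-1,1)])"
```

```text
t 46.75 tcp [558.  213.8 239.2] yaw 88.86 tilt [ 3.141 -0.   ] gap 40.2 F [0.2 1.  0.2]
shift [-0.9  0.5 71.2] spin -0.03938323685042633
744 [-42.4 113.4] [ 39.9 165.2] [np.float64(164.6), np.float64(164.1)]
```

Emit:
{"fn": "drive_tool", "kwargs": {"rows": [{"offset": [0,0,35],"spin": 0,"jaw": 40},{"offset": [0,0,36],"spin": 0,"jaw": 40},{"offset": [-8,0,0],"spin": 0,"jaw": 40},{"offset": [-8,0,0],"spin": 0,"jaw": 40},{"offset": [-8,0,0],"spin": 0,"jaw": 40},{"offset": [-8,0,0],"spin": 0,"jaw": 40},{"offset": [-8,0,0],"spin": 0,"jaw": 40},{"offset": [-8,0,0],"spin": 0,"jaw": 40},{"offset": [-8,0,0],"spin": 0,"jaw": 40},{"offset": [-8,0,0],"spin": 0,"jaw": 40},{"offset": [-8,0,0],"spin": 0,"jaw": 40},{"offset": [-8,0,0],"spin": 0,"jaw": 40},{"offset": [-8,0,0],"spin": 0,"jaw": 40},{"offset": [-8,0,0],"spin": 0,"jaw": 40},{"offset": [-8,0,0],"spin": 0,"jaw": 40},{"offset": [-8,0,0],"spin": 0,"jaw": 40}]}}

```text
clock: 48.4
eef_pos: [556.4, 101.1, 168.0]
eef_rot: [-3.142, 0.0, 1.557]
wrist_force: [0.2, -0.0, -0.4]
finger_gap: 39.7
```

```bash
python3 -c "
from h import *
go(lane(0,-8,90),88.9); tops()"
```

```text
t 48.4 tcp [556.4 101.1 168. ] yaw 89.2 tilt [-3.142  0.   ] gap 39.7 F [ 0.2 -0.  -0.4]
shift [-84.2  -0.5   0. ] spin 0.29507642854855476
top y:count [(-168, 65), (-156, 207), (-144, 203), (-132, 204), (-120, 204), (-108, 203), (-96, 215), (-84, 125), (-72, 100), (-60, 197), (-48, 222), (-36, 236), (-24, 161), (12, 121), (24, 15)] x [ -41. -159.] [39.9 26.2]
scene y:count [(-168, 104), (-156, 213), (-144, 210), (-132, 207), (-120, 195), (-108, 196), (-96, 196), (-84, 191), (-60, 134), (-48, 189), (-36, 215), (-24, 141), (12, 257), (24, 219), (36, 206), (48, 202), (60, 96), (72, 36)] x [ -43. -214.] [40.2 82.8]
```

Emit:
{"fn": "drive_tool", "kwargs": {"rows": [{"offset": [-8,0,0],"spin": 0,"jaw": 40},{"offset": [-8,0,0],"spin": 0,"jaw": 40},{"offset": [-8,0,0],"spin": 0,"jaw": 40},{"offset": [-8,0,0],"spin": 0,"jaw": 40},{"offset": [-8,0,0],"spin": 0,"jaw": 40},{"offset": [-8,0,0],"spin": 0,"jaw": 40},{"offset": [-8,0,0],"spin": 0,"jaw": 40},{"offset": [-8,0,0],"spin": 0,"jaw": 40},{"offset": [-8,0,0],"spin": 0,"jaw": 40},{"offset": [-7,0,0],"spin": 0,"jaw": 40},{"offset": [-5,0,0],"spin": 0,"jaw": 40},{"offset": [0,0,0],"spin": 0,"jaw": 40},{"offset": [20,0,0],"spin": 0,"jaw": 40},{"offset": [10,0,-35],"spin": 0,"jaw": 40},{"offset": [0,0,-45],"spin": 0,"jaw": 60},{"offset": [0,-45,-30],"spin": 0,"jaw": 60},{"offset": [0,-45,-30],"spin": 0,"jaw": 60},{"offset": [0,-45,0],"spin": 0,"jaw": 60},{"offset": [0,-30,0],"spin": 0,"jaw": 60}]}}

```text
clock: 50.4
eef_pos: [395.3, 50.1, 304.2]
eef_rot: [3.14, 0.0, 1.557]
wrist_force: [0.5, -0.6, 0.4]
finger_gap: 60.1
```

```bash
python3 -c "
from h import *
tops(); panel()
go([574.6,-224,240],-1.1)
shot('top','t2.png')
"
```

```text
top y:count [(-204, 135), (-192, 212), (-180, 215), (-168, 208), (-156, 199), (-144, 201), (-132, 202), (-120, 203), (-108, 205), (-96, 216), (-84, 122), (-72, 101), (-60, 203), (-48, 222), (-36, 239), (-24, 119)] x [ -40. -210.] [ 40.5 -19.1]
scene y:count [(-204, 145), (-192, 228), (-180, 219), (-168, 206), (-156, 213), (-144, 208), (-132, 201), (-120, 197), (-108, 204), (-96, 195), (-84, 185), (-60, 132), (-48, 186), (-36, 205), (-24, 93)] x [ -43. -211.] [ 41.3 -18.9]
top bar mid (axis) [ 574.5 -224.5  174.9] dir [ 1.    -0.005 -0.001] ang -0.3 len 99.9 286
scene bar mid (axis) [ 575.2 -223.7  174.7] dir [ 1.    -0.007 -0.003] ang -0.43 len 105.9 392
top panel n 575 883 [ 0.009  0.86  -0.51 ] tilt 30.7 swivel 0.5
scene panel n 1401 1921 [ 0.01   0.858 -0.513] tilt 30.9 swivel 0.5
t 50.7 tcp [398.2  50.  303.6] yaw 89.2 tilt [3.141 0.   ] gap 60.1 F [ 0.5 -0.   0.2]
shift [-271.5  180.2  -14.4] spin 90.29657488278748
```

View pics/t2.png

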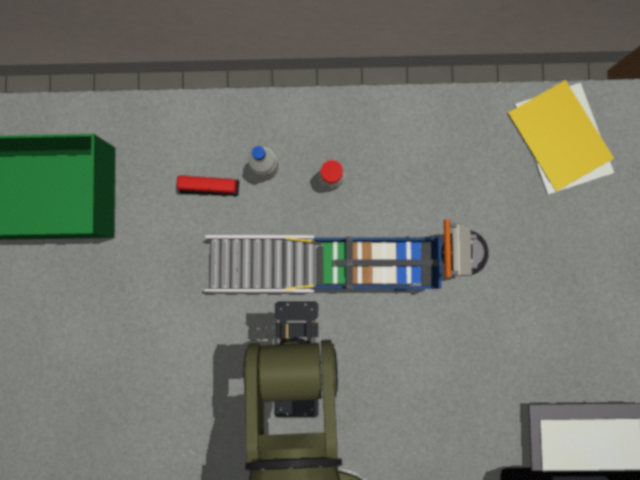

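Emit:
{"fn": "drive_tool", "kwargs": {"rows": [{"offset": [0,0,-14],"spin": 8.2,"jaw": 60},{"offset": [0,0,0],"spin": 8.2,"jaw": 60},{"offset": [0,0,0],"spin": 8.2,"jaw": 60},{"offset": [0,0,0],"spin": 8.2,"jaw": 60},{"offset": [0,0,0],"spin": 8.2,"jaw": 60},{"offset": [0,0,0],"spin": 8.2,"jaw": 60},{"offset": [0,0,0],"spin": 8.2,"jaw": 60},{"offset": [0,0,0],"spin": 8.2,"jaw": 60},{"offset": [0,0,0],"spin": 8.2,"jaw": 60},{"offset": [0,0,0],"spin": 8.2,"jaw": 60},{"offset": [0,0,0],"spin": 8.3,"jaw": 60},{"offset": [23,34,0],"spin": 0,"jaw": 50},{"offset": [23,34,0],"spin": 0,"jaw": 50},{"offset": [23,34,0],"spin": 0,"jaw": 50},{"offset": [23,34,0],"spin": 0,"jaw": 50},{"offset": [23,34,0],"spin": 0,"jaw": 50},{"offset": [23,34,0],"spin": 0,"jaw": 50},{"offset": [23,34,0],"spin": 0,"jaw": 50},{"offset": [20,33,0],"spin": 0,"jaw": 50}]}}

```text
clock: 52.65
eef_pos: [574.5, -226.4, 316.3]
eef_rot: [-3.141, 0.001, -0.02]
wrist_force: [0.7, 0.5, 0.7]
finger_gap: 49.8
```

```bash
python3 -c "
from h import *
go([575.5,-224,175.8],-0.9)
"
```

```text
t 52.65 tcp [ 574.5 -226.4  316.3] yaw -1.12 tilt [-3.141e+00  1.000e-03] gap 49.8 F [0.7 0.5 0.7]
shift [ 1.  -2.4 62.5] spin -0.21991780422760598
```

Emit:
{"fn": "drive_tool", "kwargs": {"rows": [{"offset": [1,-2.4,20],"spin": 0,"jaw": 50},{"offset": [0,0,22],"spin": 0,"jaw": 50},{"offset": [0,0,20.5],"spin": 0,"jaw": 50},{"offset": [0,0,0],"spin": 0,"jaw": 40},{"offset": [0,0,0],"spin": 0,"jaw": 30},{"offset": [0,0,0],"spin": 0,"jaw": 20},{"offset": [0,0,0],"spin": 0,"jaw": 12},{"offset": [0,0,0],"spin": 0,"jaw": 8},{"offset": [0,0,0],"spin": 0,"jaw": 8},{"offset": [0,0,0],"spin": 0,"jaw": 8}], "force": 20}}

```text
clock: 53.65
eef_pos: [574.4, -222.0, 255.6]
eef_rot: [3.141, -0.001, -0.019]
wrist_force: [-0.6, -0.3, 3.2]
finger_gap: 11.4
```

```bash
python3 - <<'E'
from arc import *
arc(0,0,10,piv=(574.5,-296.5,50))
E
```

```text
tcp-78 [ 574.4 -222.   177.6] s0 0.0 q0 30.89 model err [-1.6  0.   3.1] gap 11.367987753097642 F [-0.6 -0.3  3.2]
[ 0.   6.8 -3.8] spin 0.0
[ 0.   7.  -3.5] spin 0.0
[ 0.   7.2 -3.1] spin 0.0
[ 0.   7.3 -2.7] spin 0.0
[ 0.   7.5 -2.3] spin 0.0
[ 0.   7.6 -1.9] spin 0.0
[ 0.   7.7 -1.5] spin 0.0
[ 0.   7.7 -1.1] spin 0.0
[ 0.   7.8 -0.6] spin 0.0
[ 0.   7.8 -0.2] spin 0.0
final [ 574.5 -296.5  195. ]
```

Emit:
{"fn": "drive_tool", "kwargs": {"rows": [{"offset": [0,6.8,-3.8],"spin": 0,"jaw": 8},{"offset": [0,7,-3.5],"spin": 0,"jaw": 8},{"offset": [0,7.2,-3.1],"spin": 0,"jaw": 8},{"offset": [0,7.3,-2.7],"spin": 0,"jaw": 8},{"offset": [0,7.5,-2.3],"spin": 0,"jaw": 8},{"offset": [0,7.6,-1.9],"spin": 0,"jaw": 8},{"offset": [0,7.7,-1.5],"spin": 0,"jaw": 8},{"offset": [0,7.7,-1.1],"spin": 0,"jaw": 8},{"offset": [0,7.8,-0.6],"spin": 0,"jaw": 8},{"offset": [0,7.8,-0.2],"spin": 0,"jaw": 8},{"offset": [0,0,0],"spin": 0,"jaw": 8},{"offset": [0,0,0],"spin": 0,"jaw": 8}]}}

```text
clock: 54.85
eef_pos: [572.7, -296.9, 275.6]
eef_rot: [3.141, 0.0, -0.02]
wrist_force: [0.7, -0.4, 2.0]
finger_gap: 11.4
```

```bash
python3 - <<'E'
from arc import *
arc(0,0,1); panel()
E
```

```text
tcp-78 [ 572.7 -296.9  197.6] s0 -0.03 q0 -0.17 model err [-1.8  0.   2.6] gap 11.38395178253388 F [ 0.7 -0.4  2. ]
[ 0.  -0.4 -0. ] spin -0.03
final [ 574.5 -296.5  195. ]
top bar mid (axis) [ 618.7 -298.2  196.6] dir [ 0.773  0.122 -0.623] ang 8.95 len 9.7 21
scene bar mid (axis) [ 594.1 -297.   194.5] dir [ 1.    -0.018 -0.021] ang -1.02 len 66.9 218
top panel 6
scene panel n 139 230 [ 0.016  1.    -0.025] tilt 1.4 swivel 0.2
```

Release and move clear, then check.

Emit:
{"fn": "drive_tool", "kwargs": {"rows": [{"offset": [0,0,0],"spin": 0,"jaw": 20},{"offset": [0,0,0],"spin": 0,"jaw": 40},{"offset": [0,0,0],"spin": 0,"jaw": 40},{"offset": [0,0,-30],"spin": 0,"jaw": 40},{"offset": [0,0,-40],"spin": 0,"jaw": 60},{"offset": [-45,0,0],"spin": 0,"jaw": 94},{"offset": [-45,0,0],"spin": 0,"jaw": 94},{"offset": [-45,0,0],"spin": 0,"jaw": 94},{"offset": [-45,-20,0],"spin": 0,"jaw": 94},{"offset": [0,-40,0],"spin": 0,"jaw": 94},{"offset": [0,-40,0],"spin": 0,"jaw": 94},{"offset": [0,0,0],"spin": 0,"jaw": 94}]}}

```text
clock: 56.25
eef_pos: [394.4, -190.1, 346.3]
eef_rot: [3.142, -0.001, -0.017]
wrist_force: [0.5, -0.8, 0.8]
finger_gap: 93.7
```

```bash
python3 - <<'E'
from h import *
panel(); tops(); c=shot('scene','s9.png'); W=cloud(c)
for n in('scene','top'):
    c=shot(n);W=cloud(c)
    for g in('sanitiser','pill_jar','stapler'):
        r=finder.find_in(n,g)[0];u,v=map(int,r['uv']);print(n,g,round(r['p'],2),u,v,W[v,u].round())
E
```

```text
top bar mid (axis) [ 574.6 -296.8  194.6] dir [ 1.    -0.011 -0.003] ang -0.61 len 99.6 246
scene bar mid (axis) [ 574.  -296.6  194.3] dir [ 1.    -0.008  0.003] ang -0.46 len 106.8 443
top panel n 165 352 [ 0.009  0.129 -0.992] tilt 82.5 swivel -2.8
scene panel n 177 279 [-0.011  0.492 -0.87 ] tilt 60.5 swivel 2.3
top y:count [(-204, 135), (-192, 215), (-180, 209), (-168, 208), (-156, 200), (-144, 201), (-132, 203), (-120, 201), (-108, 205), (-96, 215), (-84, 122), (-72, 102), (-60, 202), (-48, 225), (-36, 239), (-24, 120)] x [ -40. -210.] [ 40.6 -19.1]
scene y:count [(-204, 149), (-192, 221), (-180, 223), (-168, 209), (-156, 211), (-144, 214), (-132, 201), (-120, 203), (-108, 195), (-96, 200), (-84, 189), (-60, 136), (-48, 181), (-36, 209), (-24, 92)] x [ -42. -212.] [ 41.  -18.4]
scene sanitiser 0.74 438 265 [774. 105.  99.]
scene pill_jar 0.76 379 310 [748. -31.  82.]
scene stapler 0.59 460 222 [734. 256.  44.]
top sanitiser 0.68 364 262 [553. -73. 127.]
top pill_jar 0.81 331 174 [734. -13.  83.]
top stapler 0.88 208 184 [726. 246.  41.]
```

View pics/s9.png

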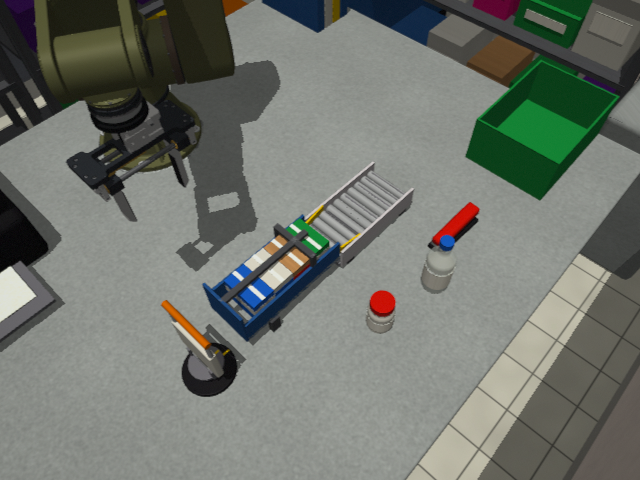

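```bash
python3 -c "
from cell import manip
print(manip.sign_off())"
```

```text
the job is handed in; nothing more can be done
None
```

The job is done and handed in at about 57 s. I aimed the reader first (facing up the lane, leaning 30° forward). Then I set the blue, white, brown and green cartons on the rollers one at a time, long side across, and pushed each into the bay. After that I stood the reader head upright again.

**Cartons:** in both cameras all four lie one behind the other, from 19 mm to about 211 mm inside the mouth, so the last one's centre is at about y = -43 mm (limit -24 mm).

**Reader while loading:** tilt read 30.2–30.9° before loading and 30.7–30.9° after it, with the swivel within about 0.5° of straight.

**Reader at the end:** the bar sits above the pivot to within about 1 mm, so the head is upright to about 1°, with the swivel again within about 0.5°.

**Things around:** the bottle, jar and stapler read where they were at the start, within the finder's noise.

**Checks that failed or disagreed:**
- The blue carton turned about 7° in the grip on the way over, so I squared it on the rollers before pushing.
- The final plane-fit check of the upright panel gave nonsense (60° and 82°), because too little of the panel showed. The last view before release gave 1.4°, and I relied on the bar position instead.
- The last top-view search for the bottle picked the wrong spot (the bay); the scene view had it in place.

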